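Change the stone on the sharpening stand

ROBOT

A 6-joint arm with a two-finger parallel gripper is mounted at the origin on the work surface. World frame = base frame: x ahead of the robot, y to its left, z up, the work surface at z = 0. Lengths are in m, angles in rad, forces in N, time in s.
With the tool pointing down it reaches from about 0.35 to 0.775 m from the base axis. Payload 5.5 kg.
Tool frame: the origin (TCP) lies midway between the tips of the shut fingers; the grasp point (between the pads) lies 19 mm behind it; x points along the fingers, y is the direction in which the jaws open and shut, and the axes are right-handed (so a half turn about x gives the same grasp; the last joint's range is limited). The gripper opens to 85 mm and grips with 20 to 120 N. Pads are 22 mm wide; open, the fingers measure 114 mm over their backs; the gripper's body (76 mm by 85 mm) begins 54 mm behind the grasp point. The pads swing forward as they close: fully open they stand 13 mm farther back than shut.
Start: joints at [-1.271, 0.313, 0.046, 1.304, 0, 1.431], TCP at [0.245, -0.52, 0.199] pointing down, gripper open.
Joint ranges: [-2.76, 2.76], [-0.86, 1.69], [-1.03, 1.26], [-2.2, 2.34], [-1.47, 1.5], [-3.14, 3.14]. Speed limits (rad/s): [2.57, 2.57, 3.14, 3.14, 3.14, 3.14].

INTERFACE

Orientations are given as a 3x3 rotation matrix whose columns are the frame's x, y, z axes.
In Python, from station import arm gives the robot as it stands. The module is installed in compiled form; this text tells all that it offers.
- The arm moves only by the shell command python3 -m handwheel 'ROWS' [FORCE]. ROWS is text: rows parted by semicolons, each of 7 numbers parted by spaces: the gripper command: -1 is shut, 1 is fully open, values between are in proportion, then the shift along the tool's x, y, z normalised to -1 to 1, where 1 is 0.5 m, then the turn, a rotation vector about the tool's x, y, z normalised to -1 to 1, where 1 is 45 degrees. A call has 1 to 12 rows; each row shifts and turns the pose as measured when the row begins, along the tool's axes as they then stand; what a row does not reach is not made up. A row lasts 1/8 s, in which the tool goes at most 62.5 mm and 10.7 degrees, less where a joint would pass 70% of its speed; a pose out of reach is approached as far as the arm can. A call with a number of a shift or a turn outside -1 to 1 is refused whole. A call with a gripper value outside its range is refused whole. The fingers move at their own pace and stop on an object; FORCE is the grip in N (left out, the last holds). Time passes only in rows, so rows that do not move let the fingers close. It gives the time, the measured TCP pose, the force and the opening at its end, in the units of the state.
- arm.read_state(): the state, without advancing time (a new reading comes with each control period).
- arm.get_image(name): name is "scene" or "top" or "wrist"; returns a dict with "color" (420x560x3 uint8, red, green, blue), "mtx" (3x3 intrinsics, pixels), "R" (3x3) and "t" (3): a world point X has camera coordinates R X + t; the wrist camera has in their place "mount" (4x4, takes a point from camera to tool coordinates, whose origin is the TCP and whose axes are the tool frame's). Camera axes: x right, y down, z forward; pixel columns grow to the right and rows downward; lengths in m; the calibration is good to about 2 mm. The wrist camera is an equidistant fisheye: a pixel r from the principal point sees the ray r / f radians off the axis. A picture is of the moment at which its call begins: read the wrist's pose just before it. There is no depth.
- arm.hand_in(): hands the job in, once; it reports no verdict.
The state is a dict: "clock": time; "q": joint angles; "joint_vel": joint speeds; "joint_torque": joint torques, N m; "position": TCP position; "tool_rot": TCP orientation; "contact_force": force on the tool from outside, world axes, zero at the start; "torque": the same for the moment, N m; "opening": finger opening in m.
Only numpy, scipy, OpenCV 4.12 (cv2) and the standard library are available. Lean on these libraries where they do the work, as an engineer would, in place of code of your own. Each camera call takes 0.05 s, during which the arm holds its last target.

TASK

Change the sharpening stand over from the dark grey coarse stone to the cream fine one: swing the curved spring arm back by its red knob until it stays open, lift the grey stone out and lay it flat in the empty blue tray. Then set the cream stone down on the sloping deck, up against both the lower stop and the side fence, and swing the arm back in so that it springs on to the cream stone and holds it there. Do not drop the stones, and leave the oil bottle, the plane and the tin where they are.

Things in the scene. Friction and masses are not known exactly. Their poses are not given: they have to be found in the camera images.
- deck: Aluminium deck, 225 x 125 mm, of the fixed green sharpening stand, sloping 30 degrees with its low end towards the robot. Origin: on its surface at the middle of the stone's seat, 70 mm above the bench; x up the slope, along the seat; y across; z square out of the deck. It spans x -95 to 130, y -75 to 50 mm. A stone fully home has its centre at (0, 0, 12.5 mm), its length along x.
- lower_stop (a point): Point on the deck surface in the middle of the face (looking up the slope) of the dark steel lower stop, 44 mm wide and 10 mm high, at deck x = -75 mm. Same axes as the deck.
- side_fence (a point): Point on the deck surface, in line with the faces (looking to -y of the deck) of the two dark steel fence pads, at deck y = +25 mm, half-way between them. Each pad is 36 mm long, 10 mm high; they stand at deck x = -70 to -34 and 34 to 70 mm, so a 68 mm gap for a finger lies between. Same axes as the deck.
- spring_post (a point): Top of the steel post, 34 mm high, on the deck behind the seat, at deck (113, -22) mm. The arm's dark coil spring runs from it over the pivot to a pin on the arm, 22 to 36 mm above the deck.
- spring_arm (a joint): Swing of the curved steel arm about its pivot (deck z), rad. 0: its bow presses a stone that is home towards the fence, with 6.5 N. Grows anticlockwise, seen from above, as the arm is drawn back, to a stop at 0.78 (the bow then 60 mm clear of the stone). Over centre at 0.45: beyond, it stays back; short of it, it springs in (to -0.40 with no stone). At the knob: 6 N to draw back, 4 N to bring in.
- red_knob (a point): Middle of the upright red knob at the arm's free end: a cylinder 18 mm across, 38 mm high, axis along deck z, from 26 to 64 mm above the deck (the stone's top is at 25), its middle at 45. It turns with the arm, 114 mm from the pivot: at joint 0 at deck (-44, -47) mm, fully back at deck (-10, -129) mm.
- pivot_axis (a point): Point on the arm's pivot axis (along deck z), at deck (70, -48) mm, 45 mm above the deck surface, level with the knob's middle. The pivot's hub itself is 28 mm across and 24 mm high, 9 mm clear of the side of a stone that is home.
- grey_stone_center (a point): Centre of the loose coarse sharpening stone, a dark grey block 150 x 50 x 25 mm, about 0.42 kg; x along its length, y across, z through its thickness. Starts on the deck, against the stop and fence, with the arm pressing on it.
- cream_stone_center (a point): Centre of the loose fine sharpening stone, a cream block of the same size and weight, same axes; all faces alike, either end may be uphill. Starts lying flat in one of the two blue trays.
- spare_tray_floor (a point): Middle of the inner floor of the empty blue tray (fixed), 3 mm above the bench; x along its length, y across. Inside 194 x 134 mm, walls 3 mm thick, rim 14 mm above the bench.
- stone_tray_floor (a point): Middle of the inner floor of the other, equal tray (fixed), in which the cream stone starts.
- oil_bottle_center (a point): Middle of a standing yellow oil bottle, 60 mm across, 150 mm high; a bystander.
- block_plane: A small blue block plane, 165 x 52 mm, 70 mm high, origin under its sole's middle; a bystander.
- paste_tin_center (a point): Middle of a standing closed brass-coloured polish tin, 64 mm across, 65 mm high; a bystander.
Things that resemble listed ones, but are neither listed nor needed, are in the scene too. There is more than one size of the part that bears deck; the job needs the smaller. Of the things that look like the part that bears cream_stone_center, the smaller one is meant.

How it is judged:
On the way, in this order (a step that is already met when the one before it is completed fails the run):
1. the spring arm is drawn back and stays open (value of joint spring_arm above 0.7 rad), for 0.2 s.
2. the grey stone lies flat in the empty tray, let go (x of grey_stone_center in the frame of spare_tray_floor between -0.045 and 0.045 m and y of grey_stone_center in the frame of spare_tray_floor between -0.06 and 0.06 m and z of grey_stone_center in the frame of spare_tray_floor between 0.009 and 0.0165 m and angle between grey_stone_center's own z axis and vertical below 0.05 rad and contact force between the fingers and grey_stone below 0.3 N), for 0.2 s.
3. the cream stone lies on its seat while the arm is still back (x of cream_stone_center in the frame of deck between -0.004 and 0.008 m and y of cream_stone_center in the frame of deck between -0.012 and 0.004 m and z of cream_stone_center in the frame of deck between 0.0095 and 0.0165 m and angle between the x axis of cream_stone_center and the x axis of deck, either way round below 0.12 rad and value of joint spring_arm above 0.6 rad), for 0.2 s.
At the end, for the whole second after the job is handed in: The cream stone lies flat on the deck, its centre within 3 mm of home (touching lower stop and side fence), and the spring arm is in (within 0.06 rad of 0), pressing on it with over 2 N; the grey stone lies flat inside the tray that was empty; both are let go and at rest (all of step 2 and x of cream_stone_center in the frame of deck between -0.003 and 0.003 m and y of cream_stone_center in the frame of deck between -0.003 and 0.003 m and z of cream_stone_center in the frame of deck between 0.0095 and 0.0155 m and angle between the x axis of cream_stone_center and the x axis of deck, either way round below 0.04 rad and angle between the z axis of cream_stone_center and the z axis of deck, either way round below 0.04 rad and value of joint spring_arm between -0.06 and 0.06 rad and contact force between spring_arm and cream_stone above 2 N and contact force between the fingers and cream_stone below 0.3 N and linear speed of each of cream_stone, grey_stone below 0.02 m/s).
It fails at once if a bystander (bottle, plane or tin) was moved more than 20 mm (distance of any of oil_bottle_center, block_plane, paste_tin_center from where it was at the start of the episode above 0.02 m).
It fails at once if a stone was dropped (fell freely, faster than 0.6 m/s) ((linear speed of cream_stone above 0.6 m/s and contact force between the fingers and cream_stone below 0.1 N) or (linear speed of grey_stone above 0.6 m/s and contact force between the fingers and grey_stone below 0.1 N)).
It also fails if it takes over 69 s, if anything falls off the work surface, if the arm or the gripper's body presses on something with over 40 N, if the wrist force passes 120 N, or if a joint passes its speed limit or range.

## Working session

There is one attempt and no reset: what is moved stays moved. The work goes in short steps, Python scripts to look and compute and a shell command to move; the robot and the scene stay as the last step left them, time stands still between calls to the robot, and variables do not carry over. Pictures are saved under pics/ and viewed, and the job is handed in when it is done.

```bash
mkdir -p pics; cat > h.py <<'E'
import numpy as np, cv2
from station import arm
def snap(n,fn):
    s=arm.read_state(); im=arm.get_image(n)
    cv2.imwrite('pics/'+fn,cv2.cvtColor(im['color'],cv2.COLOR_RGB2BGR))
    return s,im
E
python3 - <<'E'
from h import *
import pickle
s=arm.read_state();print(s)
d={}
for n in ('scene','top','wrist'):
    s,im=snap(n,n+'0.png');d[n]=(s,im)
    print(n,im['mtx'],{k:im[k] for k in im if k not in('color','mtx')})
pickle.dump(d,open('d0.pkl','wb'))
E
```

```text
{'clock': 0.0, 'q': array([-1.27058135e+00,  3.13992126e-01,  4.49819803e-02,  1.30355208e+00,
        7.98848050e-06,  1.43117891e+00]), 'joint_vel': array([ 0.00085352,  0.00043335, -0.00043069, -0.00085225, -0.00155876,
       -0.0008841 ]), 'joint_torque': array([ 3.19858664e-04, -4.80622315e+01,  2.98536783e+01,  1.91583694e-02,
       -1.81332039e-04, -1.24338428e-05]), 'position': array([ 0.24464987, -0.51975465,  0.19791482]), 'tool_rot': array([[-5.14589305e-04,  4.25787359e-01, -9.04823110e-01],
       [ 1.68927465e-03, -9.04821568e-01, -4.25787594e-01],
       [-9.99998441e-01, -1.74760049e-03, -2.53660291e-04]]), 'contact_force': array([-0.56233676,  0.88432965,  0.25837145]), 'torque': array([ 6.31352365e-02,  3.01776182e-05, -5.75763862e-02]), 'opening': 0.08567034066819552}
scene [[532.23457267   0.         271.54653701]
 [  0.         532.23457267 213.59934335]
 [  0.           0.           1.        ]] {'R': array([[-0.34123134,  0.93991635, -0.01088233],
       [ 0.61364168,  0.21397946, -0.76003728],
       [-0.71204288, -0.26602639, -0.64978835]]), 't': array([ 0.
[... 191 characters left out ...]
414e-02, -9.99682182e-01, -3.95952945e-03],
       [-9.88141468e-01,  2.52094329e-02, -1.51462615e-01],
       [ 1.51514295e-01,  1.41619387e-04, -9.88455056e-01]]), 't': array([0.13185771, 0.54710694, 1.73217507])}
wrist [[325.1922621    0.         278.25438655]
 [  0.         325.1922621  212.70162762]
 [  0.           0.           1.        ]] {'mount': array([[-1.36162570e-05, -2.62047249e-01,  9.65055045e-01,
        -1.75295398e-01],
       [ 9.99999996e-01,  8.49524499e-05,  3.71769600e-05,
         1.28575446e-04],
       [-9.17259104e-05,  9.65055041e-01,  2.62047247e-01,
        -6.59802691e-02],
       [ 0.00000000e+00,  0.00000000e+00,  0.00000000e+00,
         1.00000000e+00]])}
```

View pics/scene0.png

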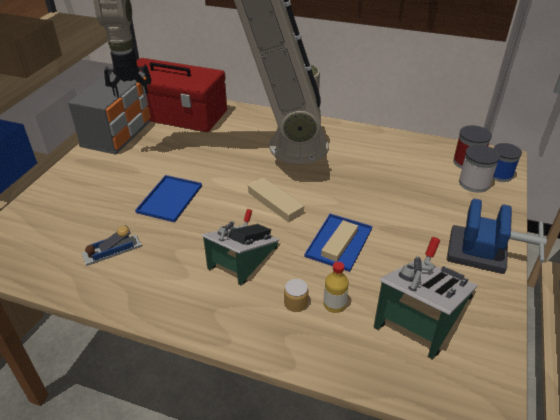

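View pics/top0.png

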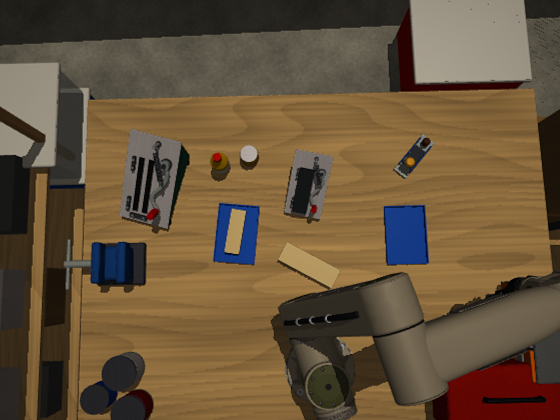

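View pics/wrist0.png

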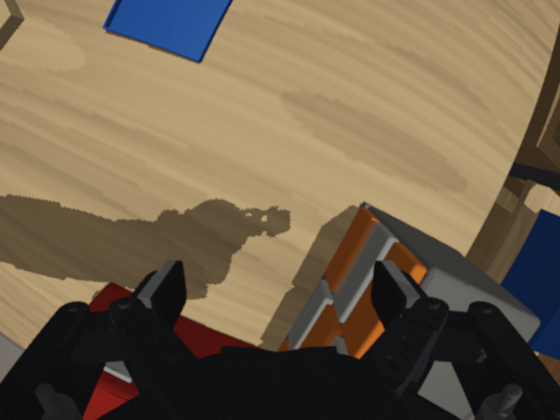

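The candidates, by top-view pixels:
- **Stands:** (308,185) is the small one carrying the grey stone, and (152,180) is the large empty one. The small one fits.
- **Cream blocks:** (235,232) is the small one in the blue tray, and (308,265) is a larger one lying on the bench. The one in the tray fits.
- **Empty tray:** (406,235).

I'll confirm these in an enlarged crop.

```bash
python3 - <<'E'
import cv2,numpy as np
t=cv2.imread('pics/top0.png');s=cv2.imread('pics/scene0.png')
a=cv2.resize(t[140:230,270:350],None,fx=6,fy=6,interpolation=cv2.INTER_CUBIC)
b=cv2.resize(s[200:285,195:285],None,fx=6,fy=6,interpolation=cv2.INTER_CUBIC)
cv2.imwrite('pics/c_top.png',a);cv2.imwrite('pics/c_scene.png',b)
c=cv2.resize(t[195:290,205:345],None,fx=5,fy=5,interpolation=cv2.INTER_CUBIC);cv2.imwrite('pics/c_cream.png',c)
E
```

```text
(no output)
```

View pics/c_top.png

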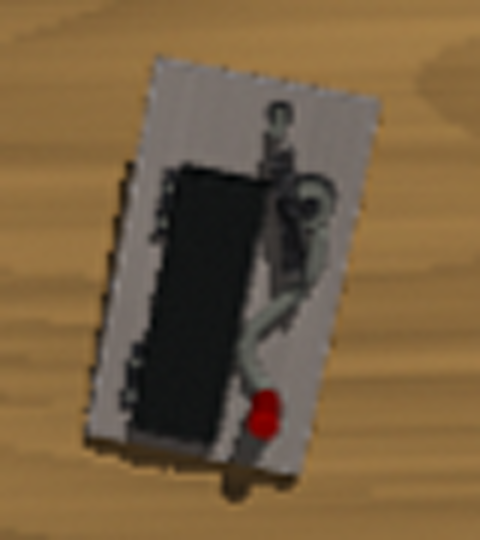

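View pics/c_scene.png

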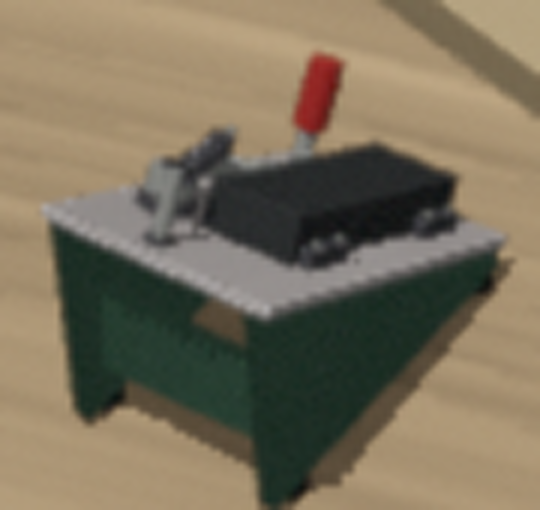

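View pics/c_cream.png

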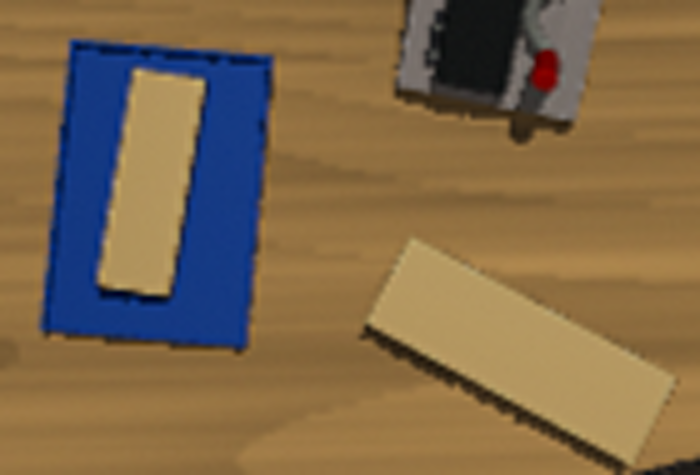

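Confirmed: the small stand at (308,185) carries the grey stone, with its red knob at (314,209), and the small cream stone is in the tray at (235,232). Next I'll measure the poses.

```bash
cat >> h.py <<'E'
def proj(im,X):
    p=im['R']@np.asarray(X).T+im['t'][:,None]; p=im['mtx']@p; return (p[:2]/p[2]).T
def cast(im,uv,z):
    uv=np.atleast_2d(uv); r=np.linalg.inv(im['mtx'])@np.c_[uv,np.ones(len(uv))].T
    d=(im['R'].T@r).T; c=-im['R'].T@im['t']; return c+d*((z-c[2])/d[:,2])[:,None]
def deckR(yaw,p=np.radians(30)):
    c,s=np.cos(yaw),np.sin(yaw); Rz=np.array([[c,-s,0],[s,c,0],[0,0,1]])
    Ry=np.array([[np.cos(p),0,-np.sin(p)],[0,1,0],[np.sin(p),0,np.cos(p)]]); return Rz@Ry
E
python3 - <<'E'
from h import *
import pickle
from scipy.optimize import least_squares
d=pickle.load(open('d0.pkl','rb')); T=d['top'][1];S=d['scene'][1]
f=lambda P,o:(np.array(P)+.5)/6-.5+np.array(o)
tp=f([(158,58),(381,100),(88,442),(298,475)],(270,140)); tX=np.array([(130,50,0),(130,-75,0),(-95,50,0),(-95,-75,0)])/1e3
sp=f([(42,207),(265,318),(505,238)],(195,200)); sX=np.array([(130,-75,0),(130,50,0),(-95,50,0)])/1e3
def res(v,sep=False):
    R=deckR(v[2]); o=np.array([v[0],v[1],.07])
    return np.r_[(proj(T,tX@R.T+o)-tp).ravel(),(proj(S,sX@R.T+o)-sp).ravel()]
r=least_squares(res,[.6,0,0]); print('deck',r.x,np.round(r.fun.reshape(-1,2),1))
R=deckR(r.x[2]);o=np.r_[r.x[:2],.07]
k=np.array([[-44,-47,45],[0,0,25],[70,-48,45]])/1e3@R.T+o
print('knob etc',k,proj(T,k),proj(S,k))
for n,im in (('top',T),('scene',S)):
    h=cv2.cvtColor(im['color'],cv2.COLOR_RGB2HSV)
    m=cv2.inRange(h,(108,150,60),(125,255,255))
    for c in cv2.findContours(m,cv2.RETR_EXTERNAL,cv2.CHAIN_APPROX_NONE)[0]:
        if cv2.contourArea(c)<800:continue
        X=cast(im,c[:,0].astype(float),.014)[:,:2]
        q=cv2.minAreaRect((X*1e3).astype(np.float32)); print(n,'tray',c[:,0].mean(0),q)
    m=cv2.inRange(h,(15,60,130),(28,160,255))
    m2=np.zeros_like(m); 
    if n=='top': m2[205:258,217:255]=m[205:258,217:255]
    else: m2[218:262,318:362]=m[218:262,318:362]
    cs=[c for c in cv2.findContours(m2,cv2.RETR_EXTERNAL,cv2.CHAIN_APPROX_NONE)[0] if cv2.contourArea(c)>200]
    for c in cs:
        X=cast(im,c[:,0].astype(float),.028)[:,:2]; print(n,'cream',c[:,0].mean(0),cv2.contourArea(c),cv2.minAreaRect((X*1e3).astype(np.float32)))
E
```

```text
deck [ 0.59275942  0.03923939 -0.21942411] [[-0.4 -0.3]
 [ 0.3 -0.1]
 [-0.3 -1.4]
 [ 0.7  0.1]
 [-0.3 -0.1]
 [ 0.6 -1.3]
 [ 0.5 -0.2]]
knob etc [[ 0.52337706  0.00655808  0.08697114]
 [ 0.58055913  0.04196023  0.09165064]
 [ 0.61951911 -0.01590759  0.14397114]] [[314.18432539 208.4047052 ]
 [302.93942953 191.32004709]
 [321.20578689 176.08556903]] [[247.14024277 215.32825265]
 [251.12495962 229.21247223]
 [225.58503695 219.40934296]]
top tray [409.02941176 234.13865546] ((437.3623046875, -305.95819091796875), (198.808837890625, 139.34048461914062), 0.1916961967945099)
top tray [235.97916667 233.13020833] ((455.5959777832031, 271.612060546875), (137.82122802734375, 199.3534393310547), 83.45494842529297)
top cream [234.9        231.03636364] 568.0 ((461.4009704589844, 273.8160095214844), (47.98517608642578, 148.41519165039062), 79.75668334960938)
scene tray [487.84       230.85090909] ((261.3501892089844, 684.1527099609375), (121.65484619140625, 263.017822265625), 88.47957611083984)
scene tray [168.67361111 198.25694444] ((444.8678894042969, -304.2352294921875), (202.02667236328125, 140.7709503173828), 0.23967304825782776)
scene tray [ 11.66857143 154.09714286] ((377.73748779296875, -972.0845947265625), (502.93035888671875, 120.60086822509766), 41.2202262878418)
scene cream [339.39534884 238.44186047] 530.0 ((464.8477478027344, 274.56842041015625), (47.9937744140625, 150.45968627929688), 79.63536834716797)
```

```bash
cat >> h.py <<'E'
from scipy.spatial.transform import Rotation as Ro
DK=np.array([0.59276,0.03924,0.07]); DYAW=-0.21942
def dpose(x,y,z,turn=0.):
    """TCP pose in deck mm; tool x=-deck z, tool y=deck y turned by turn about deck z"""
    R=deckR(DYAW); p=DK+R@(np.array([x,y,z])/1e3)
    c,s=np.cos(turn),np.sin(turn)
    ty=R@np.array([-s,c,0]); tx=-R[:,2]
    return p,np.c_[tx,ty,np.cross(tx,ty)]
def vpose(x,y,z,yaw):
    """tool down, tool y at heading yaw+90deg"""
    ty=np.array([-np.sin(yaw),np.cos(yaw),0]); tx=np.array([0,0,-1.])
    return np.array([x,y,z]),np.c_[tx,ty,np.cross(tx,ty)]
def plan(p1,R1,n=None,vmax=.055):
    s=arm.read_state(); p0,R0=s['position'],s['tool_rot']
    rv=Ro.from_matrix(R0.T@R1).as_rotvec(); D=np.linalg.norm(p1-p0)
    if n is None: n=int(max(np.ceil(D/vmax),np.ceil(np.degrees(np.linalg.norm(rv))/9.5),1))
    print('dist',D,'rot',np.degrees(np.linalg.norm(rv)),'n',n)
    for i in range(n):
        Ri=R0@Ro.from_rotvec(rv*i/n).as_matrix()
        print(np.round(Ri.T@(p1-p0)/n/.5,4), np.round(rv/n/(np.pi/4),3))
def tcpdeck():
    s=arm.read_state(); R=deckR(DYAW); print('deck mm',np.round(R.T@(s['position']-DK)*1e3,1),'tool x,y in deck',np.round(R.T@s['tool_rot'][:,:2],3).T.tolist(),'F',np.round(s['contact_force'],1),'op',round(s['opening']*1e3,1),'t',s['clock'],'q',np.round(s['q'],2))
E
python3 - <<'E'
from h import *
plan(*dpose(-60,-47,130))
E
```

```text
dist 0.585085535347016 rot 143.5867494696347 n 16
[ 0.0058 -0.049  -0.054 ] [-0.192 -0.018  0.051]
[ 0.0032 -0.0405 -0.0608] [-0.192 -0.018  0.051]
[ 0.0008 -0.031  -0.0662] [-0.192 -0.018  0.051]
[-0.0012 -0.0207 -0.0701] [-0.192 -0.018  0.051]
[-0.0028 -0.0099 -0.0724] [-0.192 -0.018  0.051]
[-0.004   0.0012 -0.073 ] [-0.192 -0.018  0.051]
[-0.0047  0.0124 -0.0719] [-0.192 -0.018  0.051]
[-0.005   0.0232 -0.0692] [-0.192 -0.018  0.051]
[-0.0048  0.0335 -0.0648] [-0.192 -0.018  0.051]
[-0.0041  0.043  -0.059 ] [-0.192 -0.018  0.051]
[-0.0029  0.0515 -0.0518] [-0.192 -0.018  0.051]
[-0.0014  0.0588 -0.0434] [-0.192 -0.018  0.051]
[ 0.0006  0.0647 -0.0341] [-0.192 -0.018  0.051]
[ 0.0029  0.069  -0.024 ] [-0.192 -0.018  0.051]
[ 0.0055  0.0717 -0.0135] [-0.192 -0.018  0.051]
[ 0.0083  0.0726 -0.0027] [-0.192 -0.018  0.051]
```

```bash
python3 -m handwheel '1 0.005 -0.05 -0.054 -0.192 -0.018 0.051;1 0.003 -0.04 -0.06 -0.192 -0.018 0.051;1 0 -0.031 -0.066 -0.192 -0.018 0.051;1 -0.002 -0.021 -0.07 -0.192 -0.018 0.051;1 -0.003 -0.01 -0.072 -0.192 -0.018 0.051;1 -0.004 0.001 -0.073 -0.192 -0.018 0.051;1 -0.005 0.012 -0.072 -0.192 -0.018 0.051;1 -0.005 0.023 -0.069 -0.192 -0.018 0.051' && python3 - <<'E'
from h import *
tcpdeck();plan(*dpose(-60,-47,130))
E
```

```text
clock: 1.15
position: [0.3525, -0.2423, 0.1718]
tool_rot: [[0.212, 0.973, 0.093], [-0.236, 0.144, -0.961], [-0.948, 0.182, 0.26]]
contact_force: [0.4, -0.6, -0.2]
opening: 0.0853
deck mm [ -99.1 -327.1  174.8] tool x,y in deck [[-0.25, -0.185, -0.95], [0.886, 0.352, -0.302]] F [ 0.4 -0.6 -0.2] op 85.3 t 1.15 q [-0.77 -0.24 -0.66  0.83 -0.02  0.67]
dist 0.2863635698573913 rot 69.74051450608462 n 8
[-0.0047  0.0367 -0.0613] [-0.186 -0.018  0.05 ]
[-0.0039  0.0454 -0.0552] [-0.186 -0.018  0.05 ]
[-0.0027  0.0531 -0.0479] [-0.186 -0.018  0.05 ]
[-0.0011  0.0596 -0.0397] [-0.186 -0.018  0.05 ]
[ 0.0008  0.0647 -0.0306] [-0.186 -0.018  0.05 ]
[ 0.0031  0.0684 -0.0208] [-0.186 -0.018  0.05 ]
[ 0.0056  0.0706 -0.0107] [-0.186 -0.018  0.05 ]
[ 0.0083  0.0711 -0.0004] [-0.186 -0.018  0.05 ]
```

Tracking is good.

```bash
python3 -m handwheel '0.3 -0.005 0.037 -0.061 -0.186 -0.018 0.05;0.3 -0.004 0.045 -0.055 -0.186 -0.018 0.05;0.3 -0.003 0.053 -0.048 -0.186 -0.018 0.05;0.3 -0.001 0.06 -0.04 -0.186 -0.018 0.05;0.3 0.001 0.065 -0.031 -0.186 -0.018 0.05;0.3 0.003 0.068 -0.021 -0.186 -0.018 0.05;0.3 0.006 0.07 -0.011 -0.186 -0.018 0.05;0.3 0.008 0.071 0 -0.186 -0.018 0.05;0.3 0 0 0 0 0 0' && python3 - <<'E'
from h import *
tcpdeck();s,im=snap('wrist','w1.png')
import pickle;pickle.dump((s,im),open('w1.pkl','wb'))
tcpdeck()
E
```

```text
clock: 2.28
position: [0.4625, 0.033, 0.1489]
tool_rot: [[0.492, 0.177, 0.853], [-0.097, 0.984, -0.148], [-0.865, -0.01, 0.501]]
contact_force: [-0.4, 0.1, -0.7]
opening: 0.0555
deck mm [-69.5 -34.4 131.2] tool x,y in deck [[0.001, 0.012, -1.0], [-0.041, 0.999, 0.012]] F [-0.4  0.1 -0.7] op 55.5 t 2.275 q [-0.05 -0.3  -0.86  0.49 -0.07  0.11]
deck mm [-69.6 -35.2 131.2] tool x,y in deck [[0.001, 0.011, -1.0], [-0.04, 0.999, 0.011]] F [-1.1 -0.5  0.2] op 55.8 t 2.325 q [-0.05 -0.3  -0.86  0.49 -0.07  0.11]
```

View pics/w1.png

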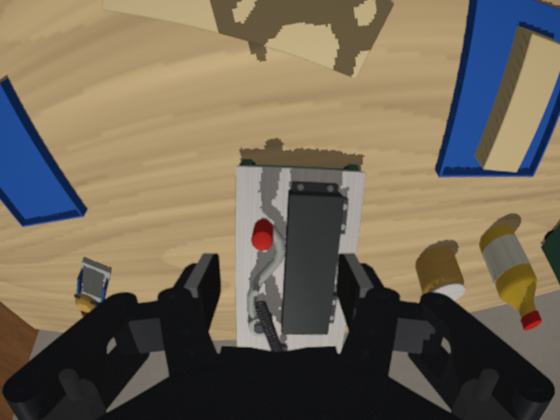

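The wrist view shows the stand square on: knob at (262,235), stone top at about x 285-340, y 193-333, and the deck's low edge at y≈167. I'll refine the deck pose from this closer view.

```bash
cat >> h.py <<'E'
def wproj(s,im,X):
    M=im['mount']; Xt=(np.asarray(X)-s['position'])@s['tool_rot']; Xc=(Xt-M[:3,3])@M[:3,:3]
    r=np.linalg.norm(Xc[:,:2],axis=1); th=np.arctan2(r,Xc[:,2]); K=im['mtx']
    return np.c_[K[0,2]+K[0,0]*th*Xc[:,0]/r, K[1,2]+K[1,1]*th*Xc[:,1]/r]
def wcast(s,im,uv,P0,n):
    """rays of wrist cam onto plane through P0, normal n"""
    uv=np.atleast_2d(uv).astype(float); K=im['mtx'];M=im['mount']
    d=(uv-[K[0,2],K[1,2]])/K[0,0]; th=np.linalg.norm(d,axis=1); e=d/th[:,None]
    c=np.c_[e*np.sin(th)[:,None],np.cos(th)]@M[:3,:3].T@s['tool_rot'].T
    o=s['position']+s['tool_rot']@M[:3,3]
    return o+c*(((P0-o)@n)/(c@n))[:,None]
E
python3 - <<'E'
from h import *
t=cv2.imread('pics/w1.png')
cv2.imwrite('pics/w1c.png',cv2.resize(t[150:345,225:375],None,fx=3,fy=3,interpolation=cv2.INTER_CUBIC))
E
```

```text
(no output)
```

View pics/w1c.png

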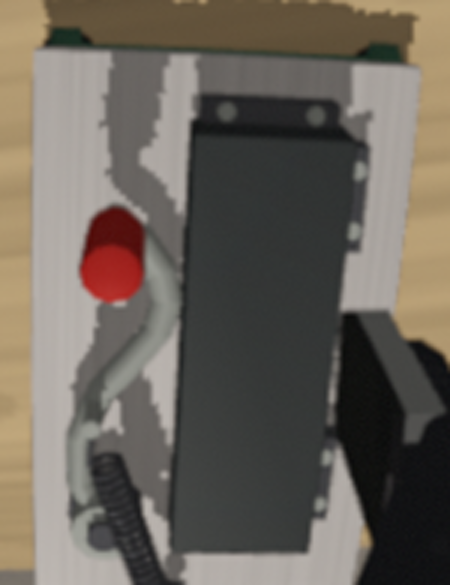

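```bash
python3 - <<'E'
from h import *
import pickle
from scipy.optimize import least_squares
s,im=pickle.load(open('w1.pkl','rb'))
P=(np.array([(192,133),(352,142),(172,551),(308,551),(37,48),(418,68),(111,274)])+.5)/3-.5+[225,150]
X=np.array([(-75,-25,25),(-75,25,25),(75,-25,25),(75,25,25),(-95,-75,0),(-95,50,0),(-44,-47,64)])/1e3
for free in (0,1):
    def res(v):
        R=deckR(v[2]);return (wproj(s,im,X@R.T+[v[0],v[1],.07+(v[3] if free else 0)])-P).ravel()
    r=least_squares(res,[DK[0],DK[1],DYAW]+([0] if free else []));print(r.x,np.round(r.fun.reshape(-1,2),1).tolist())
E
```

```text
[ 0.59072839  0.04001106 -0.21989401] [[-0.2, -0.1], [2.0, -0.7], [-1.1, 1.2], [0.5, 1.5], [-1.4, 0.3], [1.2, -0.4], [-0.8, 0.6]]
[ 0.59415719  0.03969559 -0.21866489 -0.00352568] [[-0.1, 0.2], [1.2, -0.5], [-0.8, -0.5], [0.2, -0.2], [-0.5, 1.0], [0.1, 0.1], [-0.2, -0.0]]
```

```bash
sed -i 's/^DK=.*/DK=np.array([0.5922,0.0397,0.07]); DYAW=-0.2195/' h.py; python3 - <<'E'
from h import *
plan(*dpose(-44,-47,80),n=3)
E
```

```text
dist 0.05789517031950608 rot 2.353505145958315 n 3
[ 0.0339 -0.0087  0.0163] [ 0.017  0.001 -0.005]
[ 0.0339 -0.0083  0.0165] [ 0.017  0.001 -0.005]
[ 0.0339 -0.008   0.0166] [ 0.017  0.001 -0.005]
```

```bash
python3 -m handwheel '0.3 0.034 -0.009 0.016 0.017 0.001 -0.005;0.3 0.034 -0.008 0.016 0.017 0.001 -0.005;0.3 0.034 -0.008 0.017 0.017 0.001 -0.005;0.3 0 0 0 0 0 0' && python3 - <<'E'
from h import *
tcpdeck();plan(*dpose(-44,-47,33),n=3)
snap('wrist','w2.png')
E
```

```text
clock: 2.82
position: [0.5055, 0.0069, 0.1168]
tool_rot: [[0.485, 0.229, 0.844], [-0.114, 0.973, -0.199], [-0.867, 0.0, 0.499]]
contact_force: [0.1, 1.5, -0.4]
opening: 0.0555
deck mm [-43.7 -50.9  79.3] tool x,y in deck [[-0.002, -0.005, -1.0], [0.01, 1.0, -0.005]] F [ 0.1  1.5 -0.4] op 55.5 t 2.825 q [-0.1  -0.16 -0.85  0.36 -0.06  0.11]
dist 0.046423725549469184 rot 0.6646852405288388 n 3
[ 0.0308  0.0027 -0.0002] [-0.004 -0.001  0.002]
[ 0.0308  0.0027 -0.0002] [-0.004 -0.001  0.002]
[ 0.0308  0.0026 -0.0002] [-0.004 -0.001  0.002]
```

View pics/w2.png

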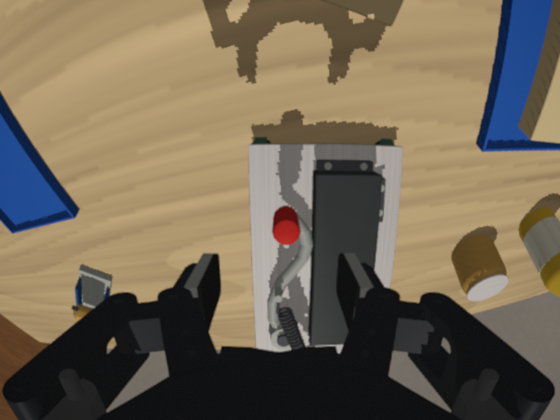

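The knob at (287,230) sits between the fingers, so I'll descend.

```bash
python3 -m handwheel '0.3 0.031 0.003 0 -0.004 0 0.002;0.3 0.031 0.003 0 -0.004 0 0.002;0.3 0.031 0.003 0 -0.004 0 0.002;0.3 0 0 0 0 0 0' && python3 - <<'E'
from h import *
tcpdeck()
snap('wrist','w3.png')
E
```

```text
clock: 3.38
position: [0.5275, 0.0053, 0.0782]
tool_rot: [[0.487, 0.221, 0.845], [-0.11, 0.975, -0.192], [-0.866, 0.0, 0.5]]
contact_force: [-0.6, -0.1, -0.5]
opening: 0.0555
deck mm [-44.1 -47.7  34.9] tool x,y in deck [[-0.0, -0.002, -1.0], [0.003, 1.0, -0.002]] F [-0.6 -0.1 -0.5] op 55.5 t 3.375 q [-0.1  -0.06 -0.88  0.23 -0.06  0.1 ]
```

View pics/w3.png

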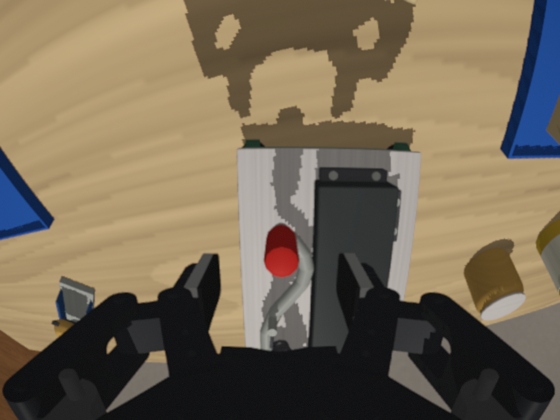

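```bash
python3 - <<'E'
from h import *
s=arm.read_state();im=arm.get_image('wrist');R=deckR(DYAW)
print(wproj(s,im,np.array([(-44,-47,64),(-44,-47,26)])/1e3@R.T+DK))
E
python3 -m handwheel '-0.6 0 0 0 0 0 0;-0.8 0 0 0 0 0 0;-0.8 0 0 0 0 0 0;-0.8 0 0 0 0 0 0;-0.8 0 0 0 0 0 0' 30; python3 - <<'E'
from h import *
tcpdeck()
s,im=snap('wrist','w4.png')
E
```

```text
[[279.85230805 263.74958555]
 [279.66131992 237.87104545]]
clock: 4.1
position: [0.5285, 0.0054, 0.0816]
tool_rot: [[0.492, 0.221, 0.842], [-0.111, 0.975, -0.191], [-0.864, 0.001, 0.504]]
contact_force: [0.4, -0.8, -0.3]
opening: 0.0086
deck mm [-41.6 -47.4  37.4] tool x,y in deck [[0.005, -0.001, -1.0], [0.003, 1.0, -0.001]] F [ 0.4 -0.8 -0.3] op 8.6 t 4.1 q [-0.1  -0.06 -0.88  0.23 -0.06  0.1 ]
```

View pics/w4.png

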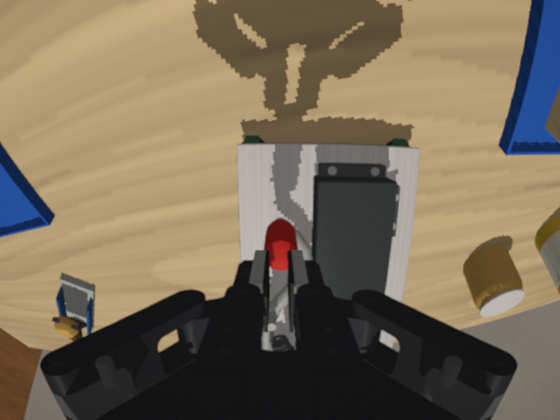

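```bash
python3 - <<'E'
from h import *
t=cv2.imread('pics/w4.png')
cv2.imwrite('pics/w4c.png',cv2.resize(t[200:360,220:340],None,fx=4,fy=4,interpolation=cv2.INTER_CUBIC))
s,im=snap('scene','s4.png')
t=cv2.imread('pics/s4.png')
cv2.imwrite('pics/s4c.png',cv2.resize(t[150:290,180:300],None,fx=4,fy=4,interpolation=cv2.INTER_CUBIC))
E
```

```text
(no output)
```

View pics/w4c.png

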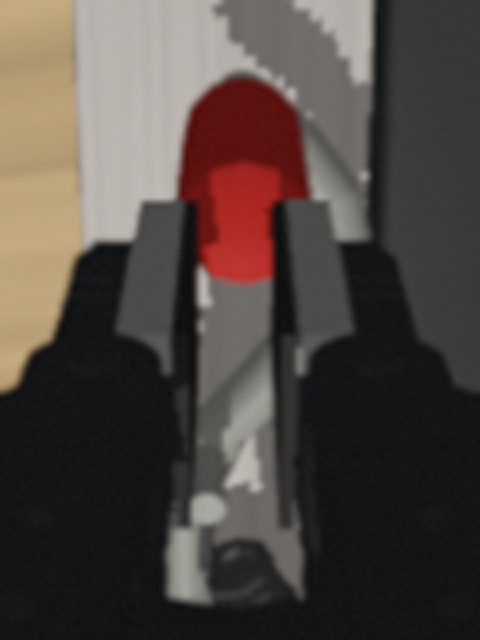

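View pics/s4c.png

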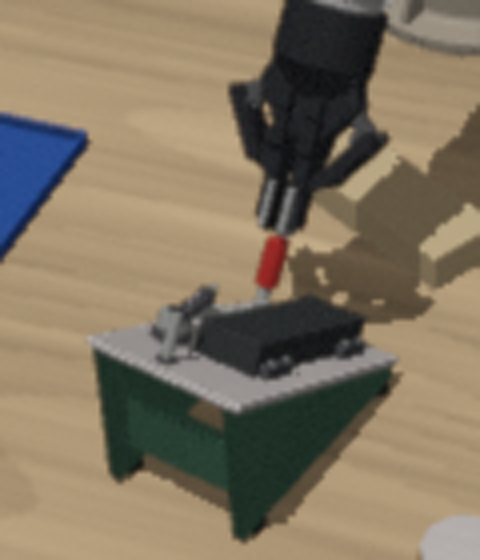

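```bash
python3 - <<'E'
from h import *
s=arm.read_state();im=arm.get_image('scene');R=deckR(DYAW)
f=lambda uv:((uv-[180,150]+.5)*4-.5)
p=s['position'];g=p-s['tool_rot'][:,0]*.019
K=np.array([(-44,-47,64),(-44,-47,26)])/1e3@R.T+DK
print('tcp,grasp',f(proj(im,[p,g]))); print('knob top/bot',f(proj(im,K)))
w=arm.get_image('wrist'); print((wproj(s,w,[p,g,K[0],K[1]])-[220,200]+.5)*4)
E
```

```text
tcp,grasp [[266.24229007 272.3824968 ]
 [272.77338768 248.11686148]]
knob top/bot [[277.39934915 238.1847077 ]
 [264.51486567 286.62535559]]
[[236.6569362  177.69527705]
 [236.830417   229.13715104]
 [239.58501644 236.06868985]
 [239.02584069 135.98030938]]
```

```bash
python3 - <<'E'
from h import *
import pickle
d=pickle.load(open('d0.pkl','rb'));s=d['scene'][0]
for n in ('scene','top'):
    im=d[n][1];p=s['position'];x=s['tool_rot'][:,0];y=s['tool_rot'][:,1]
    P=[p,p-x*.013,p-x*.032,p-x*.013+y*.043,p-x*.013-y*.043];print(n,proj(im,P))
im=d['scene'][1]['color'][40:120,80:180]
cv2.imwrite('pics/s0c.png',cv2.cvtColor(cv2.resize(im,None,fx=6,fy=6,interpolation=cv2.INTER_CUBIC),cv2.COLOR_RGB2BGR))
E
```

```text
scene [[133.84050711 107.78017445]
 [133.15220061 104.39373877]
 [132.13462406  99.38730993]
 [120.3903268  105.10533307]
 [145.87707679 103.68420745]]
top [[494.94079609 290.64957083]
 [496.69894411 290.70516359]
 [499.32125329 290.78808118]
 [509.19484485 284.15453638]
 [484.15743734 297.27969848]]
```

View pics/s0c.png

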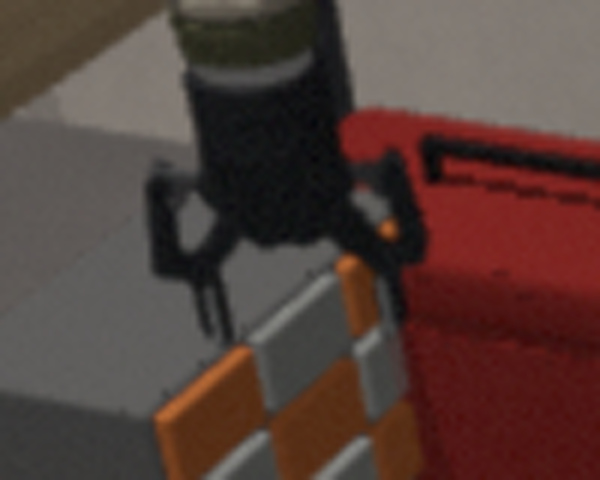

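```bash
python3 - <<'E'
from h import *
s=arm.read_state();w=arm.get_image('wrist')
for d in (2,10,20,30,40):
  print(d,[np.round((wproj(s,w,[s['position']+s['tool_rot']@(np.array([-d,y,z])/1e3)])[0]-[220,200]+.5)*4).tolist() for y in(-4.3,-18) for z in (-11,11)])
E
```

```text
2 [[206.0, 109.0], [207.0, 253.0], [108.0, 109.0], [113.0, 253.0]]
10 [[205.0, 127.0], [206.0, 276.0], [103.0, 127.0], [108.0, 276.0]]
20 [[203.0, 152.0], [204.0, 308.0], [95.0, 152.0], [101.0, 307.0]]
30 [[201.0, 180.0], [203.0, 343.0], [87.0, 180.0], [94.0, 342.0]]
40 [[199.0, 212.0], [201.0, 382.0], [77.0, 211.0], [86.0, 381.0]]
```

The fingers closed fully to the commanded 8.6 mm with no contact. Both the scene and wrist views show the real fingertips 35-40 mm short of the reported TCP: they sit just above the knob top, at scene crop (283,230), while the TCP projects to (266,272). I'll take this as a tool offset, tip ≈ TCP − 35 mm along tool x when shut. Next I'll open, go down about 38 mm in steps, and look again.

```bash
python3 -m handwheel '0.2 0 0 -0.004 0 0 0;0.2 0 0 0 0 0 0;0.2 0 0 0 0 0 0' && python3 - <<'E'
from h import *
tcpdeck();plan(*dpose(-44,-47,-2),n=4)
E
```

```text
clock: 4.72
position: [0.5265, 0.0058, 0.0802]
tool_rot: [[0.491, 0.221, 0.843], [-0.111, 0.975, -0.191], [-0.864, 0.001, 0.503]]
contact_force: [-0.8, -0.8, -0.6]
opening: 0.0513
deck mm [-44.  -47.4  37.2] tool x,y in deck [[0.004, -0.001, -1.0], [0.003, 1.0, -0.001]] F [-0.8 -0.8 -0.6] op 51.3 t 4.725 q [-0.1  -0.07 -0.88  0.23 -0.06  0.1 ]
dist 0.03918845652472633 rot 0.29863663199885004 n 4
[ 0.0196  0.0002 -0.0001] [-0.001  0.001  0.   ]
[ 0.0196  0.0002 -0.    ] [-0.001  0.001  0.   ]
[ 0.0196  0.0002 -0.    ] [-0.001  0.001  0.   ]
[0.0196 0.0002 0.    ] [-0.001  0.001  0.   ]
```

```bash
python3 -m handwheel '0.2 0.02 0 0 0 0.001 0;0.2 0.02 0 0 0 0.001 0;0.2 0.02 0 0 0 0 0;0.2 0 0 0 0 0 0' && python3 - <<'E'
from h import *
tcpdeck()
s,im=snap('scene','s5.png')
t=cv2.imread('pics/s5.png')
cv2.imwrite('pics/s5c.png',cv2.resize(t[150:290,180:300],None,fx=4,fy=4,interpolation=cv2.INTER_CUBIC))
E
```

```text
clock: 5.22
position: [0.5423, 0.0022, 0.0519]
tool_rot: [[0.489, 0.221, 0.844], [-0.11, 0.975, -0.192], [-0.865, 0.001, 0.502]]
contact_force: [-0.1, 0.3, 0.3]
opening: 0.0513
deck mm [-44.1 -47.5   4.6] tool x,y in deck [[0.002, -0.001, -1.0], [0.003, 1.0, -0.001]] F [-0.1  0.3  0.3] op 51.3 t 5.225 q [-0.11  0.02 -0.9   0.14 -0.06  0.1 ]
```

View pics/s5c.png

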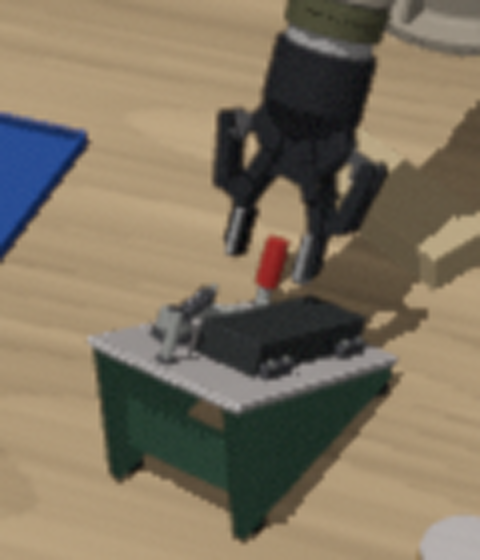

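The fingers now straddle the knob, with tips at about mid-height. I'll go 5 mm lower and close.

```bash
python3 -m handwheel '0.2 0.01 0 0 0 0 0;-0.6 0 0 0 0 0 0;-0.95 0 0 0 0 0 0;-0.95 0 0 0 0 0 0;-0.95 0 0 0 0 0 0' 40 && python3 - <<'E'
from h import *
tcpdeck()
s,im=snap('scene','s6.png')
t=cv2.imread('pics/s6.png')
cv2.imwrite('pics/s6c.png',cv2.resize(t[150:290,180:300],None,fx=4,fy=4,interpolation=cv2.INTER_CUBIC))
E
```

```text
clock: 5.9
position: [0.5451, 0.0028, 0.0481]
tool_rot: [[0.49, 0.219, 0.843], [-0.108, 0.976, -0.191], [-0.865, 0.003, 0.502]]
contact_force: [2.5, 1.6, -3.7]
opening: 0.0168
deck mm [-43.8 -46.3   0. ] tool x,y in deck [[0.003, 0.001, -1.0], [0.003, 1.0, 0.002]] F [ 2.5  1.6 -3.7] op 16.8 t 5.9 q [-0.11  0.03 -0.9   0.12 -0.05  0.1 ]
```

View pics/s6c.png

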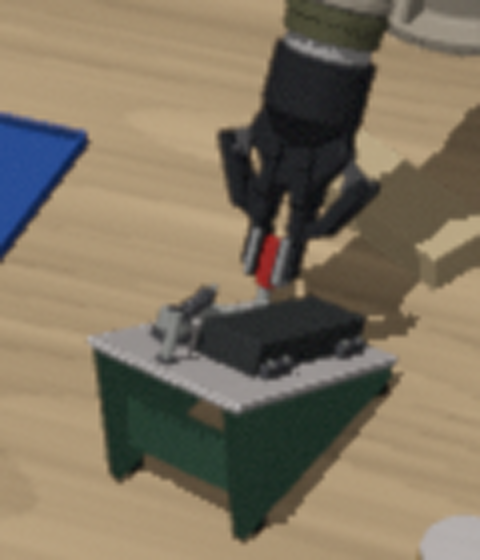

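The knob is held (16.8 mm). I'll swing it along the arc.

```bash
python3 -m handwheel '-0.95 0 -0.018 0.001 -0.1 0 0;-0.95 0 -0.018 0.001 -0.1 0 0;-0.95 0 -0.018 0.001 -0.1 0 0;-0.95 0 -0.018 0.001 -0.1 0 0;-0.95 0 -0.018 0.001 -0.1 0 0;-0.95 0 0 0 0 0 0' && python3 - <<'E'
from h import *
tcpdeck()
a=.78; print('knob angle by position'); s=arm.read_state();R=deckR(DYAW);k=R.T@(s['position']-DK)*1e3; print(np.arctan2(k[1]+48,k[0]-70)%(2*np.pi)-np.pi, np.hypot(k[1]+48,k[0]-70))
E
```

```text
clock: 6.7
position: [0.5426, -0.0425, 0.0525]
tool_rot: [[0.489, -0.13, 0.862], [-0.108, 0.972, 0.208], [-0.865, -0.194, 0.462]]
contact_force: [2.8, 0.3, -1.9]
opening: 0.0167
deck mm [-35.2 -91.    0.1] tool x,y in deck [[0.001, 0.002, -1.0], [-0.391, 0.921, 0.001]] F [ 2.8  0.3 -1.9] op 16.7 t 6.7 q [-0.23  0.01 -0.9   0.13  0.01 -0.41]
knob angle by position
0.38831088102861866 113.66107493415502
```

```bash
python3 -m handwheel '-0.95 0 -0.018 0.001 -0.1 0 0;-0.95 0 -0.018 0.001 -0.1 0 0;-0.95 0 -0.018 0.001 -0.1 0 0;-0.95 0 -0.018 0.001 -0.1 0 0;-0.95 0 -0.018 0.001 -0.1 0 0;-0.95 0 -0.002 0 0 0 0' && python3 - <<'E'
from h import *
tcpdeck()
s=arm.read_state();R=deckR(DYAW);k=R.T@(s['position']-DK)*1e3; print(np.arctan2(k[1]+48,k[0]-70)%(2*np.pi)-np.pi, np.hypot(k[1]+48,k[0]-70))
E
```

```text
clock: 7.45
position: [0.5543, -0.0807, 0.0638]
tool_rot: [[0.486, -0.457, 0.745], [-0.101, 0.817, 0.568], [-0.868, -0.351, 0.35]]
contact_force: [-2.1, 2.6, 4.1]
opening: 0.0169
deck mm [ -12.5 -125.7    0. ] tool x,y in deck [[-0.005, 0.007, -1.0], [-0.716, 0.698, 0.008]] F [-2.1  2.6  4.1] op 16.9 t 7.45 q [-0.32  0.02 -0.85  0.19  0.06 -0.89]
0.7556759459147306 113.33465864688822
```

```bash
python3 -m handwheel '-0.95 0 -0.008 0 -0.02 0 0;0.1 0 0 0 0 0 0;0.1 0 0 0 0 0 0;0.1 0 0 0 0 0 0;0.1 -0.05 0 0 0 0 0;0.1 -0.1 0 0 0 0 0;0.1 -0.1 0 0 0 0 0' && python3 - <<'E'
from h import *
tcpdeck()
snap('wrist','w7.png')
plan(*dpose(0,0,70))
E
```

```text
clock: 8.32
position: [0.4913, -0.0682, 0.1713]
tool_rot: [[0.477, -0.47, 0.742], [-0.094, 0.812, 0.576], [-0.874, -0.345, 0.343]]
contact_force: [0.4, -0.5, 0.5]
opening: 0.0469
deck mm [ -14.3 -127.3  125.2] tool x,y in deck [[-0.015, 0.012, -1.0], [-0.723, 0.69, 0.019]] F [ 0.4 -0.5  0.5] op 46.9 t 8.325 q [-0.35 -0.25 -0.76  0.56  0.08 -0.92]
dist 0.14116607420243013 rot 46.40367254707041 n 5
[0.0247 0.0316 0.0397] [ 0.206 -0.001 -0.004]
[0.0246 0.0377 0.0341] [ 0.206 -0.001 -0.004]
[0.0245 0.0428 0.0275] [ 0.206 -0.001 -0.004]
[0.0244 0.0467 0.0203] [ 0.206 -0.001 -0.004]
[0.0243 0.0494 0.0124] [ 0.206 -0.001 -0.004]
```

View pics/w7.png

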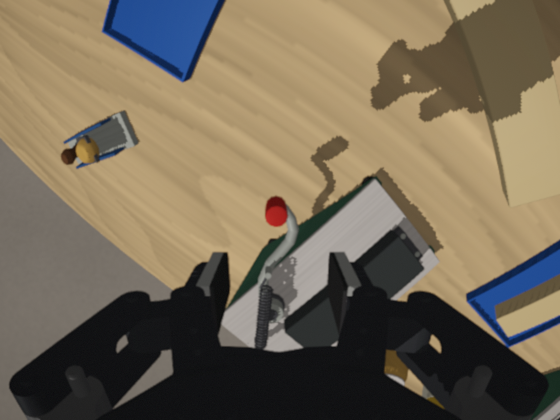

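The arm stays open, with the knob at (275,211). I'll check its angle and go above the stone.

```bash
python3 - <<'E'
from h import *
s=arm.read_state();im=arm.get_image('wrist');R=deckR(DYAW)
for a in (.7,.78):
    k=np.array([70+114*np.cos(np.pi+a),-48+114*np.sin(np.pi+a),64]); print(a,wproj(s,im,[k/1e3@R.T+DK]))
h=cv2.cvtColor(im['color'],cv2.COLOR_RGB2HSV);m=cv2.inRange(h,(0,180,140),(8,255,255))|cv2.inRange(h,(172,180,140),(180,255,255));y,x=np.nonzero(m[180:240,240:310]);print(x.mean()+240,y.mean()+180)
E
python3 -m handwheel '0.5 0.02 0.032 0.04 0.206 0 -0.004;1 0.02 0.038 0.034 0.206 0 -0.004;1 0.022 0.043 0.028 0.206 0 -0.004;1 0.022 0.047 0.02 0.206 0 -0.004;1 0.022 0.05 0.012 0.206 0 -0.004;1 0 0 0 0 0 0' && python3 - <<'E'
from h import *
tcpdeck()
import pickle
s,im=snap('wrist','w8.png');pickle.dump((s,im),open('w8.pkl','wb'))
plan(*dpose(0,0,20),n=2)
E
```

```text
0.7 [[288.48937088 213.04120524]]
0.78 [[276.68926519 212.2870731 ]]
279.3696369636964 210.46204620462046
clock: 9.18
position: [0.5609, 0.0485, 0.1358]
tool_rot: [[0.491, 0.247, 0.836], [-0.118, 0.969, -0.217], [-0.863, 0.008, 0.505]]
contact_force: [-0.3, 0.1, 0.1]
opening: 0.0858
deck mm [ 4.8  1.7 73.3] tool x,y in deck [[0.006, -0.009, -1.0], [0.03, 1.0, -0.008]] F [-0.3  0.1  0.1] op 85.8 t 9.175 q [ 0.02 -0.05 -0.71  0.4  -0.13  0.24]
dist 0.053751203848690185 rot 1.7798636804727708 n 2
[ 0.0535 -0.0006 -0.0049] [-0.019  0.004  0.006]
[ 0.0535 -0.0008 -0.0048] [-0.019  0.004  0.006]
```

View pics/w8.png

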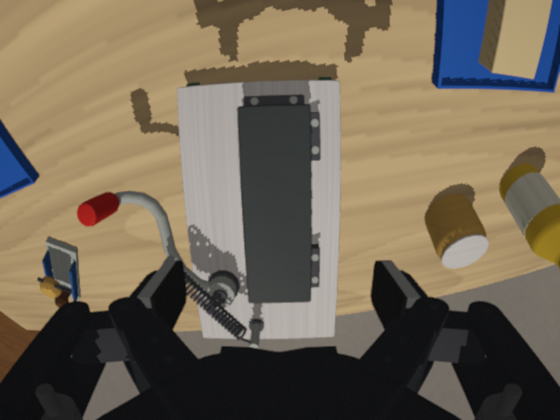

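```bash
python3 -m handwheel '1 0.053 -0.001 -0.005 -0.019 0.004 0.006;1 0.053 -0.001 -0.005 -0.019 0.004 0.006;1 0.04 0 0 0 0 0;1 0 0 0 0 0 0' && python3 - <<'E'
from h import *
tcpdeck()
plan(*dpose(0,0,-33),n=2)
s,im=snap('scene','s9.png')
t=cv2.imread('pics/s9.png')
cv2.imwrite('pics/s9c.png',cv2.resize(t[150:290,180:300],None,fx=4,fy=4,interpolation=cv2.INTER_CUBIC))
E
```

```text
clock: 9.72
position: [0.5919, 0.0355, 0.0698]
tool_rot: [[0.488, 0.212, 0.847], [-0.111, 0.977, -0.181], [-0.866, -0.006, 0.501]]
contact_force: [-0.5, 0.3, 0.1]
opening: 0.0853
deck mm [ 0.5 -4.2 -0.5] tool x,y in deck [[0.001, -0.002, -1.0], [-0.008, 1.0, -0.002]] F [-0.5  0.3  0.1] op 85.3 t 9.725 q [-0.02  0.09 -0.76  0.21 -0.1   0.17]
dist 0.0327982174741855 rot 0.4802120186632856 n 2
[ 0.0325  0.0043 -0.0005] [0.005 0.001 0.001]
[ 0.0325  0.0042 -0.0005] [0.005 0.001 0.001]
```

View pics/s9c.png

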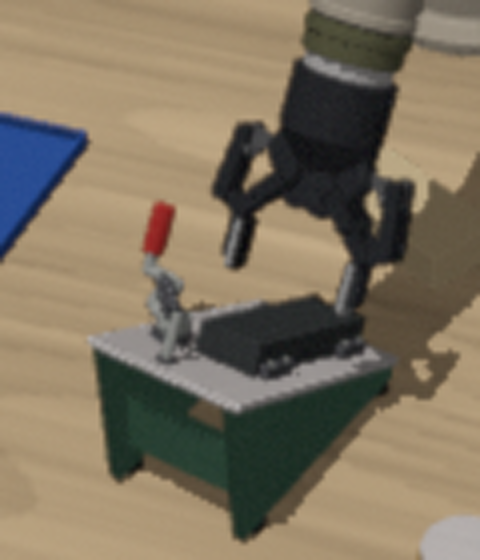

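```bash
python3 -m handwheel '1 0.032 0.004 0 0.005 0.001 0.001;1 0.03 0.004 0 0.005 0 0;1 0 0 0 0 0 0' && python3 - <<'E'
from h import *
tcpdeck()
s,im=snap('scene','s10.png')
t=cv2.imread('pics/s10.png')
cv2.imwrite('pics/s10c.png',cv2.resize(t[150:290,180:300],None,fx=4,fy=4,interpolation=cv2.INTER_CUBIC))
snap('wrist','w10.png')
E
```

```text
clock: 10.15
position: [0.61, 0.0355, 0.0445]
tool_rot: [[0.491, 0.218, 0.843], [-0.111, 0.976, -0.188], [-0.864, -0.001, 0.504]]
contact_force: [-1.1, -1.0, 0.3]
opening: 0.085
deck mm [  3.1  -0.2 -31.2] tool x,y in deck [[0.004, -0.001, -1.0], [0.0, 1.0, -0.001]] F [-1.1 -1.   0.3] op 85.0 t 10.15 q [-0.02  0.16 -0.76  0.14 -0.1   0.18]
```

View pics/s10c.png

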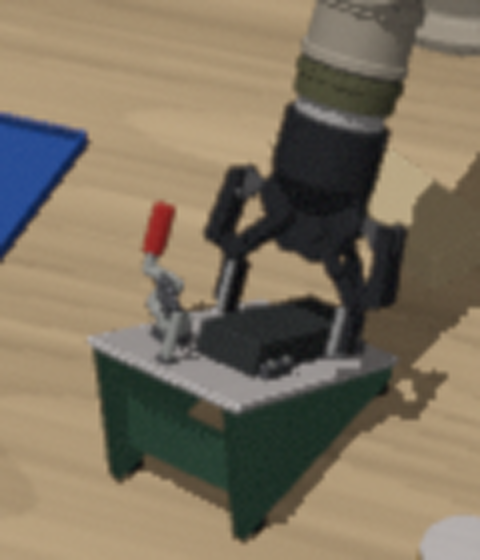

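View pics/w10.png

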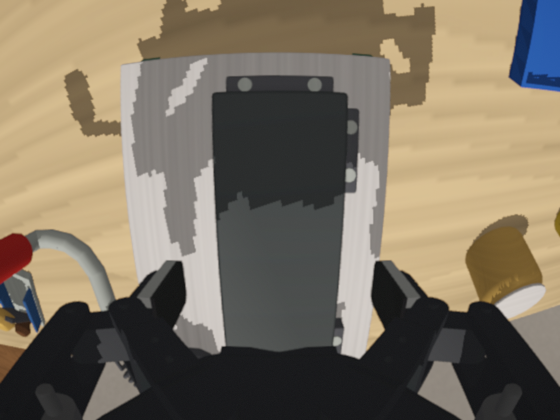

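```bash
python3 - <<'E'
from h import *
s=arm.read_state();im=arm.get_image('scene');R=deckR(DYAW)
f=lambda uv:np.round((uv-[180,150]+.5)*4-.5)
X=np.array([(-70,25,5),(-34,25,5),(34,25,5),(70,25,5),(0,45,0),(0,45,16),(0,-45,0),(0,-45,16)])/1e3@R.T+DK
print(f(proj(im,X)).tolist())
w=arm.get_image('wrist');X=np.array([(-34,30,10),(34,30,10),(0,43,0),(0,43,16),(-11,43,16),(-11,43,10)])/1e3@R.T+DK
print(wproj(s,w,X).round().tolist())
E
```

```text
[[356.0, 344.0], [333.0, 350.0], [285.0, 364.0], [258.0, 371.0], [331.0, 374.0], [337.0, 353.0], [226.0, 328.0], [232.0, 307.0]]
[[349.0, 195.0], [338.0, 328.0], [366.0, 259.0], [374.0, 272.0], [377.0, 250.0], [373.0, 245.0]]
```

Both tips project at about z 16 mm above the deck, as my offset predicts. I'll close on the stone.

```bash
python3 -m handwheel '1 0.006 0 -0.006 0 0 0;0.3 0 0 0 0 0 0;0 0 0 0 0 0 0;0 0 0 0 0 0 0;0 0 0 0 0 0 0' 60 && python3 - <<'E'
from h import *
tcpdeck()
snap('wrist','w11.png')
E
```

```text
clock: 10.98
position: [0.6091, 0.0361, 0.0426]
tool_rot: [[0.494, 0.218, 0.842], [-0.111, 0.976, -0.188], [-0.862, -0.0, 0.506]]
contact_force: [2.7, 0.1, -3.2]
opening: 0.0488
deck mm [  1.2   0.2 -32.4] tool x,y in deck [[0.007, -0.0, -1.0], [0.0, 1.0, -0.0]] F [ 2.7  0.1 -3.2] op 48.8 t 10.975 q [-0.02  0.16 -0.77  0.12 -0.1   0.18]
```

View pics/w11.png

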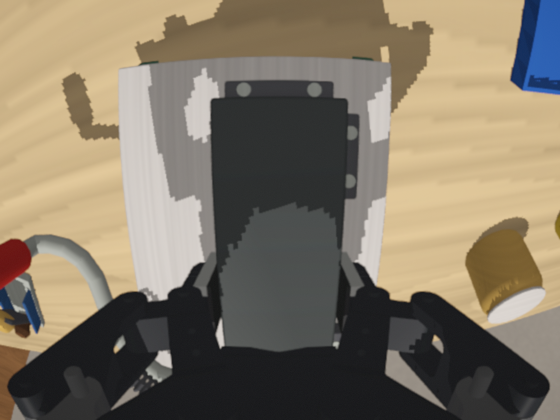

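Gripped at 48.8 mm. I'll lift along the deck normal.

```bash
python3 -m handwheel '-0.2 -0.02 0 0 0 0 0;-0.2 -0.03 0 0 0 0 0;-0.2 -0.06 0 0 0 0 0;-0.2 -0.07 0 0 0 0 0;-0.2 -0.08 0 0 0 0 0' 70 && python3 - <<'E'
from h import *
tcpdeck()
snap('wrist','w12.png')
plan(*vpose(0.441,-0.305,0.1,0),vmax=.045)
E
```

```text
clock: 11.65
position: [0.5351, 0.0511, 0.1516]
tool_rot: [[0.479, 0.218, 0.85], [-0.11, 0.976, -0.188], [-0.871, -0.003, 0.491]]
contact_force: [0.9, 0.9, -3.9]
opening: 0.0486
deck mm [-9.6 -1.4 99.8] tool x,y in deck [[-0.01, -0.003, -1.0], [-0.002, 1.0, -0.003]] F [ 0.9  0.9 -3.9] op 48.6 t 11.65 q [ 0.02 -0.12 -0.71  0.48 -0.12  0.21]
dist 0.3733387363285646 rot 32.19589035866702 n 9
[ 0.0095 -0.0819 -0.0092] [-0.03   0.073  0.008]
[ 0.0095 -0.0817 -0.0106] [-0.03   0.073  0.008]
[ 0.0096 -0.0815 -0.012 ] [-0.03   0.073  0.008]
[ 0.0098 -0.0813 -0.0133] [-0.03   0.073  0.008]
[ 0.0101 -0.081  -0.0147] [-0.03   0.073  0.008]
[ 0.0104 -0.0807 -0.016 ] [-0.03   0.073  0.008]
[ 0.0109 -0.0804 -0.0173] [-0.03   0.073  0.008]
[ 0.0114 -0.0801 -0.0186] [-0.03   0.073  0.008]
[ 0.0119 -0.0797 -0.0198] [-0.03   0.073  0.008]
```

View pics/w12.png

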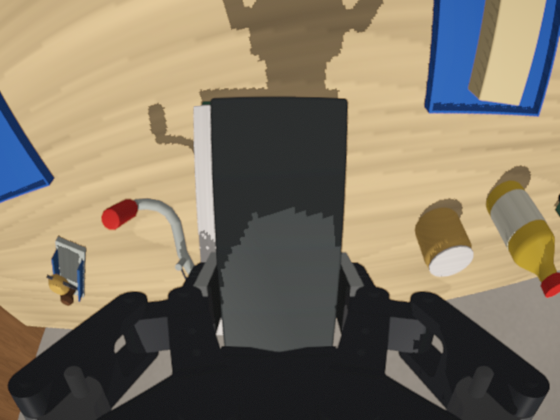

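```bash
python3 -m handwheel '-0.2 0 -0.05 -0.01 -0.03 0.03 0.008;-0.2 0 -0.08 -0.01 -0.03 0.073 0.008;-0.2 0.005 -0.082 -0.012 -0.03 0.073 0.008;-0.2 0.005 -0.082 -0.013 -0.03 0.073 0.008;-0.2 0.01 -0.081 -0.015 -0.03 0.073 0.008;-0.2 0.01 -0.081 -0.016 -0.03 0.073 0.008;-0.2 0.011 -0.08 -0.017 -0.03 0.073 0.008;-0.2 0.011 -0.08 -0.018 -0.03 0.073 0.008' && python3 - <<'E'
from h import *
tcpdeck()
plan(*vpose(0.441,-0.305,0.06,0),n=3)
E
```

```text
clock: 12.7
position: [0.4398, -0.249, 0.1226]
tool_rot: [[0.077, 0.009, 0.997], [-0.011, 1.0, -0.008], [-0.997, -0.01, 0.077]]
contact_force: [-0.3, 0.3, -4.6]
opening: 0.0487
deck mm [ -48.1 -315.    88.5] tool x,y in deck [[-0.431, 0.006, -0.902], [-0.186, 0.978, 0.096]] F [-0.3  0.3 -4.6] op 48.7 t 12.7 q [-0.7   0.16 -0.35  1.    0.04 -0.69]
dist 0.08399311640742012 rot 4.484788677872935 n 3
[ 0.0421 -0.0369 -0.0021] [-0.004  0.033  0.004]
[ 0.042  -0.037  -0.0011] [-0.004  0.033  0.004]
[ 0.0419 -0.0372 -0.0001] [-0.004  0.033  0.004]
```

```bash
python3 -m handwheel '-0.2 0.03 -0.037 -0.002 -0.004 0.033 0.004;-0.2 0.03 -0.037 -0.001 -0.004 0.033 0.004;-0.2 0.03 -0.037 0 -0.004 0.033 0.004;-0.2 0 0 0 0 0 0;-0.2 0 0 0 0 0 0' && python3 - <<'E'
from h import *
print(arm.read_state()['position'])
snap('wrist','w13.png');snap('scene','s13.png')
plan(*vpose(0.441,-0.305,0.01,0),n=3)
E
```

```text
clock: 13.32
position: [0.4374, -0.307, 0.0783]
tool_rot: [[-0.005, 0.003, 1.0], [0.001, 1.0, -0.003], [-1.0, 0.001, -0.005]]
contact_force: [0.6, -0.3, -5.0]
opening: 0.0489
[ 0.43743914 -0.3069614   0.07833785]
dist 0.06867805999091499 rot 0.3035352300103415 n 3
[0.0457 0.0013 0.0025] [-0.001 -0.002 -0.   ]
[0.0457 0.0013 0.0024] [-0.001 -0.002 -0.   ]
[0.0457 0.0013 0.0023] [-0.001 -0.002 -0.   ]
```

View pics/w13.png

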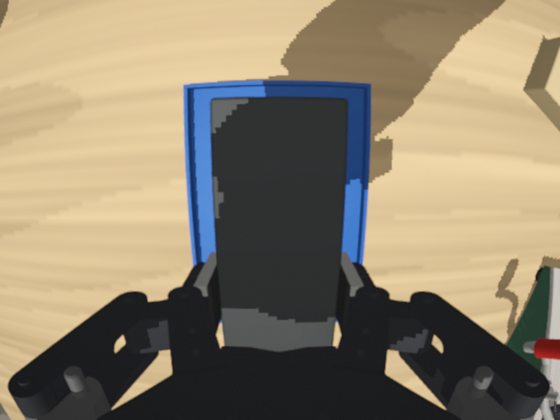

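View pics/s13.png

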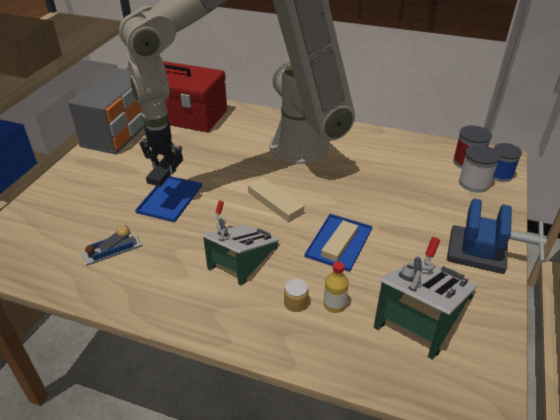

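The stone is centred over the empty tray and level, so I'll lower it.

```bash
python3 -m handwheel '-0.2 0.06 0.002 0.004 0 -0.002 0;-0.2 0.06 0.002 0.003 0 -0.002 0;-0.2 0.05 0 0 0 0 0;-0.2 0.02 0 0 0 0 0;-0.2 0 0 0 0 0 0' && python3 - <<'E'
from h import *
s=arm.read_state();print(s['position'],s['contact_force'],s['tool_rot'].round(3).tolist())
E
```

```text
clock: 14.05
position: [0.4434, -0.3041, -0.0135]
tool_rot: [[0.005, -0.001, 1.0], [-0.005, 1.0, 0.001], [-1.0, -0.005, 0.005]]
contact_force: [0.4, 0.8, -4.1]
opening: 0.0488
[ 0.44338777 -0.30410212 -0.01346587] [ 0.40462941  0.83183381 -4.1479986 ] [[0.005, -0.001, 1.0], [-0.005, 1.0, 0.001], [-1.0, -0.005, 0.005]]
```

Another 15.5 mm to go. I'll move gently and watch the force.

```bash
python3 -m handwheel '-0.2 0.016 0 0 0 0 0;-0.2 0.008 0 0 0 0 0;-0.2 0.006 0 0 0 0 0'; python3 -m handwheel '-0.2 0.004 0 0 0 0 0;-0.2 0.003 0 0 0 0 0'; python3 -m handwheel '-0.2 0.003 0 0 0 0 0;-0.2 0.002 0 0 0 0 0'
```

```text
clock: 14.42
position: [0.4453, -0.3057, -0.0266]
tool_rot: [[0.009, -0.001, 1.0], [-0.009, 1.0, 0.001], [-1.0, -0.009, 0.009]]
contact_force: [0.1, -0.8, -4.7]
opening: 0.0487
clock: 14.68
position: [0.4455, -0.3059, -0.03]
tool_rot: [[0.009, -0.001, 1.0], [-0.009, 1.0, 0.001], [-1.0, -0.009, 0.009]]
contact_force: [-2.1, 1.2, 10.1]
opening: 0.0487
clock: 14.92
position: [0.4456, -0.3059, -0.03]
tool_rot: [[0.01, -0.001, 1.0], [-0.009, 1.0, 0.001], [-1.0, -0.009, 0.01]]
contact_force: [-2.6, 1.9, 3.0]
opening: 0.0488
```

It touched down at −0.030, against −0.029 predicted. Releasing.

```bash
python3 -m handwheel '0.5 0 0 0 0 0 0;0.6 0 0 0 0 0 0;0.6 0 0 0 0 0 0;0.6 -0.03 0 0 0 0 0;0.6 -0.1 0 0 0 0 0;0.6 -0.12 0 0 0 0 0' && python3 - <<'E'
from h import *
s,im=snap('wrist','w14.png')
print(arm.read_state()['position'])
plan(*vpose(0.40,0.1,0.2,-0.1),vmax=.055)
E
```

```text
clock: 15.68
position: [0.4427, -0.3035, 0.0961]
tool_rot: [[0.005, -0.001, 1.0], [-0.005, 1.0, 0.001], [-1.0, -0.005, 0.005]]
contact_force: [0.4, -1.1, 0.3]
opening: 0.0683
[ 0.44626662 -0.3066007   0.10509949]
dist 0.4200843180909828 rot 5.904015840239094 n 8
[-0.0253  0.1013 -0.0111] [0.016 0.002 0.002]
[-0.0251  0.1012 -0.0124] [0.016 0.002 0.002]
[-0.0249  0.1011 -0.0138] [0.016 0.002 0.002]
[-0.0247  0.101  -0.0151] [0.016 0.002 0.002]
[-0.0245  0.1008 -0.0164] [0.016 0.002 0.002]
[-0.0243  0.1006 -0.0177] [0.016 0.002 0.002]
[-0.0241  0.1004 -0.019 ] [0.016 0.002 0.002]
[-0.0239  0.1002 -0.0203] [0.016 0.002 0.002]
```

View pics/w14.png

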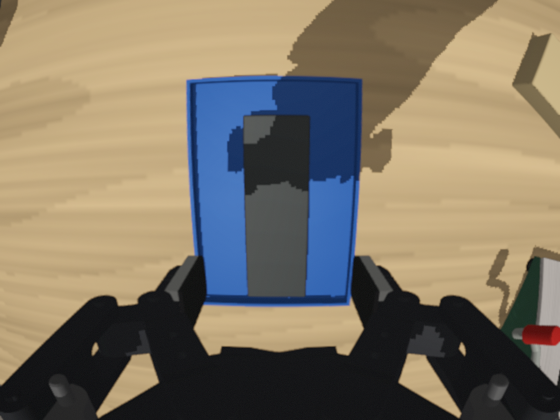

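```bash
python3 - <<'E'
from h import *
s=arm.read_state();im=arm.get_image('wrist')
# (picture pose equals last pose w14)
c=im['color']; cv2.imwrite('pics/w15.png',c[:,:,::-1]);
g=cv2.cvtColor(c,cv2.COLOR_RGB2HSV); 
m=((g[:,:,1]<90)&(c.max(2)<110)).astype(np.uint8); m[:,:225]=0;m[:,325:]=0;m[:100]=0;m[308:]=0
m=cv2.morphologyEx(m,cv2.MORPH_OPEN,np.ones((5,5),np.uint8))
k=max(cv2.findContours(m,cv2.RETR_EXTERNAL,cv2.CHAIN_APPROX_NONE)[0],key=cv2.contourArea)[:,0]
X=wcast(s,im,k,np.array([0,0,.028]),np.array([0,0,1.]))[:,:2]*1e3
print('stone',cv2.minAreaRect(X.astype(np.float32)),k.min(0),k.max(0))
b=cv2.inRange(g,(105,130,50),(125,255,255));b[:,:170]=0;b[:,380:]=0;b[310:]=0
k=max(cv2.findContours(b,cv2.RETR_EXTERNAL,cv2.CHAIN_APPROX_NONE)[0],key=cv2.contourArea)[:,0]
X=wcast(s,im,k,np.array([0,0,.014]),np.array([0,0,1.]))[:,:2]*1e3
print('tray',cv2.minAreaRect(X.astype(np.float32)))
E
```

```text
stone ((442.2459411621094, -305.8380432128906), (148.37782287597656, 48.7947998046875), 0.22188569605350494) [249 110] [312 286]
tray ((435.70489501953125, -308.3643798828125), (139.3780517578125, 198.6626434326172), 89.97093963623047)
```

The grey stone is at (442,−306) mm, its size is right for a top at 28 mm, and it is 6 mm off the tray's centre, so it lies flat. On to the cream stone.

```bash
python3 -m handwheel '0.8 -0.1 0.02 -0.01 0.016 0 0;1 -0.05 0.1 -0.012 0.016 0 0;1 -0.02 0.101 -0.013 0.016 0 0;1 -0.01 0.101 -0.015 0.016 0 0;1 0 0.101 -0.016 0.016 0 0;1 0 0.101 -0.017 0.016 0 0;1 0 0.1 -0.018 0.016 0 0;1 0 0.1 -0.01 0.016 0 0;1 0 0.1 0 0.016 0 0' && python3 - <<'E'
from h import *
plan(*vpose(0.45,0.274,0.16,-0.18),vmax=.05)
E
```

```text
clock: 16.9
position: [0.4157, 0.115, 0.1958]
tool_rot: [[0.033, 0.124, 0.992], [-0.021, 0.992, -0.124], [-0.999, -0.017, 0.036]]
contact_force: [0.3, -0.2, 0.1]
opening: 0.0851
dist 0.16651307090067247 rot 3.9108362747420817 n 4
[0.0168 0.0813 0.0065] [0.018 0.012 0.005]
[0.017  0.0813 0.0055] [0.018 0.012 0.005]
[0.0173 0.0813 0.0046] [0.018 0.012 0.005]
[0.0176 0.0813 0.0036] [0.018 0.012 0.005]
```

```bash
python3 -m handwheel '1 0.017 0.081 0.006 0.018 0.012 0.005;1 0.017 0.081 0.005 0.018 0.012 0.005;1 0.017 0.081 0.004 0.018 0.012 0.005;1 0.017 0.081 0.004 0.018 0.012 0.005;1 0 0 0 0 0 0' && python3 - <<'E'
from h import *
s,im=snap('wrist','w16.png');import pickle;pickle.dump((s,im),open('w16.pkl','wb'))
c=im['color'];h=cv2.cvtColor(c,cv2.COLOR_RGB2HSV)
b=cv2.inRange(h,(105,130,40),(125,255,255));b[:,:150]=0;b[:,420:]=0
n,l,st,ce=cv2.connectedComponentsWithStats(b);print(st[st[:,4]>500])
print(s['position'])
E
```

```text
clock: 17.52
position: [0.45, 0.2826, 0.1631]
tool_rot: [[0.004, 0.176, 0.984], [0.003, 0.984, -0.176], [-1.0, 0.003, 0.004]]
contact_force: [-0.3, 0.8, -0.3]
opening: 0.0853
[[     0      0    560    420 218535]
 [   193     96    143    191  16665]]
[0.4499812  0.28261287 0.1630588 ]
```

View pics/w16.png

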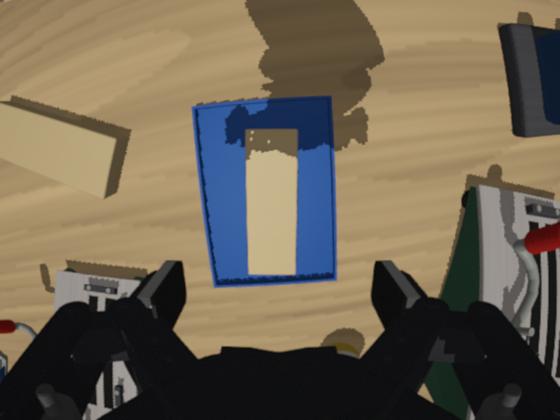

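```bash
python3 - <<'E'
from h import *
import pickle;s,im=pickle.load(open('w16.pkl','rb'))
c=im['color'];h=cv2.cvtColor(c,cv2.COLOR_RGB2HSV)
m=cv2.inRange(h,(10,40,40),(35,255,255));m[:,:235]=0;m[:,310:]=0;m[:122]=0;m[280:]=0
m=cv2.morphologyEx(m,cv2.MORPH_OPEN,np.ones((5,5),np.uint8))
k=max(cv2.findContours(m,cv2.RETR_EXTERNAL,cv2.CHAIN_APPROX_NONE)[0],key=cv2.contourArea)[:,0]
print(k.min(0),k.max(0))
X=wcast(s,im,k,np.array([0,0,.028]),np.array([0,0,1.]))[:,:2]*1e3
print(cv2.minAreaRect(X.astype(np.float32)))
plan(*vpose(0.463,0.274,0.05,-0.178),n=3)
E
```

```text
[246 129] [296 273]
((459.14971923828125, 274.1422119140625), (49.12472915649414, 148.2518768310547), 79.68537902832031)
dist 0.11450466566203121 rot 0.2687861058841032 n 3
[ 0.0757 -0.0036  0.0094] [ 0.     0.002 -0.001]
[ 0.0757 -0.0035  0.0094] [ 0.     0.002 -0.001]
[ 0.0757 -0.0034  0.0095] [ 0.     0.002 -0.001]
```

```bash
python3 -m handwheel '1 0.075 -0.004 0.009 0 0.002 0;1 0.075 -0.004 0.009 0 0.002 0;1 0.06 -0.003 0.009 0 0.002 0;1 0 0 0 0 0 0' && python3 - <<'E'
from h import *
snap('scene','s17.png')
print(arm.read_state()['tool_rot'].round(3).tolist())
plan(*vpose(0.4615,0.274,-0.028,-0.18),n=3)
E
```

```text
clock: 18.08
position: [0.4633, 0.2704, 0.06]
tool_rot: [[0.004, 0.179, 0.984], [0.003, 0.984, -0.179], [-1.0, 0.004, 0.003]]
contact_force: [0.1, 0.5, -0.3]
opening: 0.0856
[[0.006, 0.179, 0.984], [0.004, 0.984, -0.179], [-1.0, 0.005, 0.006]]
dist 0.08957364965812951 rot 0.437880395491302 n 3
[ 0.0596  0.0013 -0.0025] [ 0.     0.002 -0.002]
[ 0.0597  0.0014 -0.0024] [ 0.     0.002 -0.002]
[ 0.0597  0.0015 -0.0023] [ 0.     0.002 -0.002]
```

```bash
python3 -m handwheel '1 0.059 0.003 -0.0025 0 0.003 -0.002;1 0.059 0.003 -0.0025 0 0.003 -0.002;1 0.055 0.002 -0.0025 0 0.003 -0.002;1 0 0 0 0 0 0' && python3 - <<'E'
from h import *
print(arm.read_state()['tool_rot'].round(3).tolist())
plan(*vpose(0.4615,0.274,-0.028,-0.18),n=1)
E
```

```text
clock: 18.62
position: [0.468, 0.277, -0.0173]
tool_rot: [[0.012, 0.181, 0.983], [0.006, 0.984, -0.181], [-1.0, 0.008, 0.01]]
contact_force: [-0.5, -1.0, 0.8]
opening: 0.0857
[[0.012, 0.181, 0.983], [0.006, 0.984, -0.181], [-1.0, 0.008, 0.01]]
dist 0.012853998002242717 rot 0.7398429813187596 n 1
[ 0.0212 -0.0084 -0.0119] [-0.002  0.013 -0.01 ]
```

```bash
python3 -m handwheel '1 0.02 -0.008 -0.012 -0.002 0.013 -0.01;1 0 0 0 0 0 0' && python3 - <<'E'
from h import *
print(arm.read_state()['tool_rot'].round(3).tolist())
plan(*vpose(0.4615,0.274,-0.028,-0.18),n=1)
s,im=snap('wrist','w18.png')
E
```

```text
clock: 18.88
position: [0.4634, 0.2747, -0.0243]
tool_rot: [[0.004, 0.179, 0.984], [0.001, 0.984, -0.179], [-1.0, 0.002, 0.004]]
contact_force: [-0.3, 0.1, -0.0]
opening: 0.0852
[[0.004, 0.179, 0.984], [0.001, 0.984, -0.179], [-1.0, 0.002, 0.004]]
dist 0.004220491195256291 rot 0.24113815706449848 n 1
[ 0.0074 -0.002  -0.0036] [-0.     0.005 -0.002]
```

View pics/w18.png

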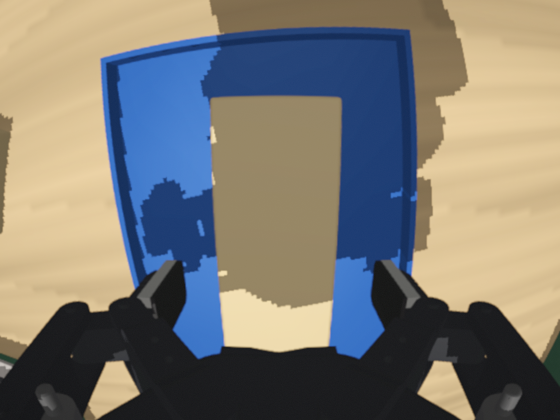

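The cream stone's near end is at y=97, against 99 for the grey one in the hand. I'll go down 3 mm and grip.

```bash
python3 -m handwheel '1 0.007 -0.002 0 0 0.005 -0.002;0.3 0 0 0 0 0 0;0 0 0 0 0 0 0;-0.2 0 0 0 0 0 0;-0.2 0 0 0 0 0 0;-0.2 0 0 0 0 0 0' 70; python3 -m handwheel '-0.2 -0.02 0 0 0 0 0;-0.2 -0.03 0 0 0 0 0;-0.2 -0.06 0 0 0 0 0;-0.2 -0.09 0 0 0 0 0;-0.2 -0.11 0 0 0 0 0;-0.2 -0.12 0 0 0 0 0' && python3 - <<'E'
from h import *
print(arm.read_state()['tool_rot'].round(3).tolist())
s,im=snap('wrist','w19.png')
E
```

```text
clock: 19.68
position: [0.466, 0.2745, -0.0254]
tool_rot: [[0.005, 0.179, 0.984], [0.002, 0.984, -0.179], [-1.0, 0.003, 0.005]]
contact_force: [-0.4, 0.3, 2.5]
opening: 0.048
clock: 20.42
position: [0.4594, 0.2719, 0.1921]
tool_rot: [[-0.009, 0.179, 0.984], [-0.004, 0.984, -0.179], [-1.0, -0.006, -0.009]]
contact_force: [1.1, 0.8, -3.8]
opening: 0.0487
[[-0.009, 0.179, 0.984], [-0.004, 0.984, -0.179], [-1.0, -0.006, -0.009]]
```

View pics/w19.png

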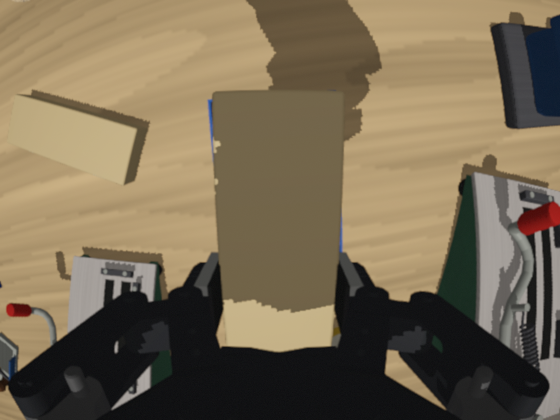

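```bash
python3 - <<'E'
from h import *
im=arm.get_image('wrist');I={'position':np.zeros(3),'tool_rot':np.eye(3)}
n=np.array([1.,0,0])
for nm,fn,d,uv in(('grey',0,57.4,[(211,100),(347,100),(216,200),(342,200)]),('cream',0,53.4,[(214,92),(343,92),(218,200),(341,200)])):
    print(nm,(wcast(I,im,uv,np.array([-d/1e3,0,0]),n)*1e3).round(1).tolist())
for f in('w12','w19'):
    t=cv2.imread(f'pics/{f}.png');cv2.imwrite(f'pics/{f}c.png',cv2.resize(t[80:220,195:360],None,fx=4,fy=4))
E
```

```text
grey [[-57.4, -24.6, -76.5], [-57.4, 24.6, -76.6], [-57.4, -23.7, -39.3], [-57.4, 23.8, -39.3]]
cream [[-53.4, -24.2, -79.9], [-53.4, 23.9, -79.9], [-53.4, -23.7, -38.4], [-53.4, 24.2, -38.4]]
```

View pics/w19c.png

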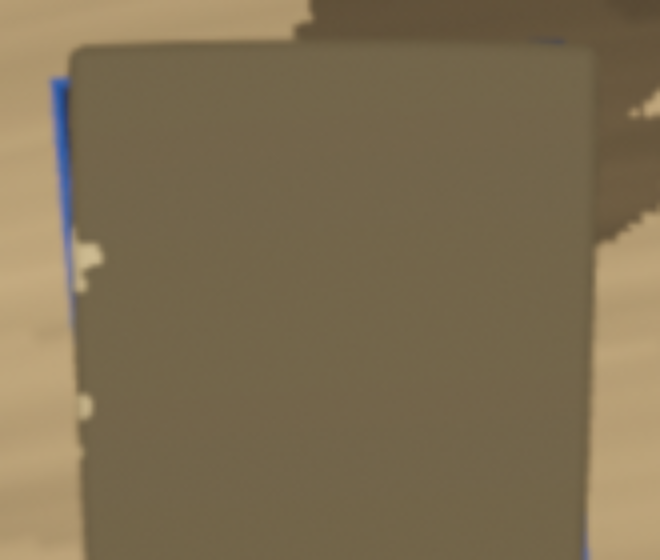

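View pics/w12c.png

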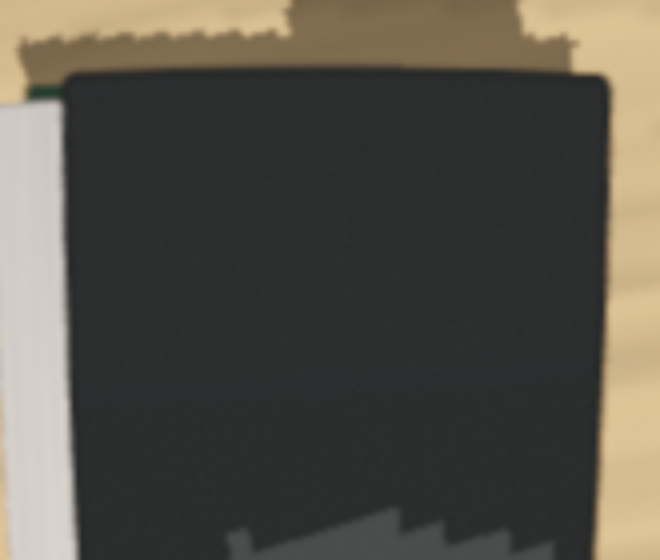

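The cream stone is held level. Its centre sits 4.6 mm downhill of the TCP and its bottom 28.4 mm behind it, so home means TCP at deck (4.6, 0, −28.4). I'll fly over there.

```bash
python3 - <<'E'
from h import *
plan(*dpose(9,-3,110),vmax=.04)
E
```

```text
dist 0.24274137377746718 rot 29.89447054523986 n 7
[ 0.0082 -0.0596  0.0345] [ 0.007 -0.095 -0.002]
[ 0.0108 -0.0594  0.0341] [ 0.007 -0.095 -0.002]
[ 0.0135 -0.0592  0.0335] [ 0.007 -0.095 -0.002]
[ 0.016  -0.059   0.0328] [ 0.007 -0.095 -0.002]
[ 0.0185 -0.0588  0.0318] [ 0.007 -0.095 -0.002]
[ 0.021  -0.0586  0.0306] [ 0.007 -0.095 -0.002]
[ 0.0233 -0.0584  0.0293] [ 0.007 -0.095 -0.002]
```

```bash
python3 -m handwheel '-0.2 0 -0.03 0.018 0.007 -0.05 -0.002;-0.2 0 -0.055 0.034 0.007 -0.095 -0.002;-0.2 0.005 -0.06 0.034 0.007 -0.095 -0.002;-0.2 0.01 -0.06 0.034 0.007 -0.095 -0.002;-0.2 0.015 -0.06 0.033 0.007 -0.095 -0.002;-0.2 0.018 -0.059 0.032 0.007 -0.095 -0.002;-0.2 0.018 -0.059 0.031 0.007 -0.095 -0.002;-0.2 0.01 -0.03 0.015 0 -0.03 0;-0.2 0 0 0 0 0 0' && python3 - <<'E'
from h import *
tcpdeck()
snap('wrist','w20.png')
plan(*dpose(9,-3,20),n=4)
E
```

```text
clock: 21.65
position: [0.5368, 0.0405, 0.1834]
tool_rot: [[0.482, 0.218, 0.849], [-0.11, 0.976, -0.188], [-0.869, -0.002, 0.494]]
contact_force: [-0.1, 0.9, -3.8]
opening: 0.0483
deck mm [  9.8 -11.3 125.3] tool x,y in deck [[-0.006, -0.002, -1.0], [-0.001, 1.0, -0.002]] F [-0.1  0.9 -3.8] op 48.3 t 21.65 q [-0.01 -0.15 -0.66  0.56 -0.11  0.18]
dist 0.10570316827386148 rot 0.4253638510114898 n 4
[0.0527 0.004  0.0001] [ 0.001 -0.002  0.   ]
[ 0.0527  0.004  -0.    ] [ 0.001 -0.002  0.   ]
[ 0.0527  0.0039 -0.0001] [ 0.001 -0.002  0.   ]
[ 0.0527  0.0039 -0.0002] [ 0.001 -0.002  0.   ]
```

View pics/w20.png

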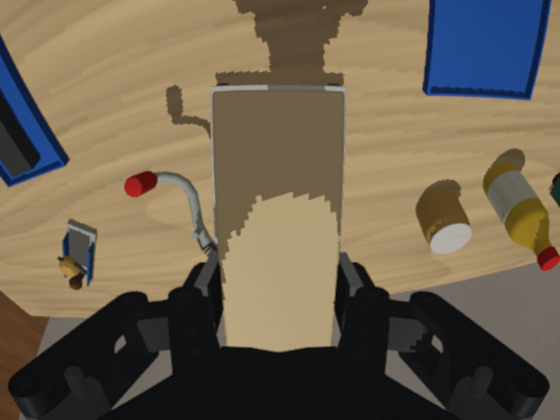

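```bash
python3 -m handwheel '-0.2 0.052 0.004 0 0.001 -0.002 0;-0.2 0.052 0.005 0 0.001 -0.002 0;-0.2 0.052 0.005 0 0.001 -0.002 0;-0.2 0.045 0.004 0 0.001 -0.002 0;-0.2 0 0 0 0 0 0' && python3 - <<'E'
from h import *
tcpdeck()
plan(*dpose(8,-2,-22),n=3)
E
```

```text
clock: 22.32
position: [0.5879, 0.0436, 0.0938]
tool_rot: [[0.484, 0.214, 0.848], [-0.105, 0.977, -0.187], [-0.869, 0.001, 0.495]]
contact_force: [-0.4, -0.9, -4.3]
opening: 0.048
deck mm [ 7.5  2.9 23.2] tool x,y in deck [[-0.005, 0.003, -1.0], [-0.002, 1.0, 0.003]] F [-0.4 -0.9 -4.3] op 48.0 t 22.325 q [-0.    0.05 -0.72  0.29 -0.1   0.19]
dist 0.045449015745111974 rot 0.36518256193462845 n 3
[ 0.0301 -0.0033  0.0005] [ 0.001 -0.002 -0.001]
[ 0.0301 -0.0033  0.0004] [ 0.001 -0.002 -0.001]
[ 0.0301 -0.0033  0.0004] [ 0.001 -0.002 -0.001]
```

```bash
python3 -m handwheel '-0.2 0.01 -0.008 0 0.001 -0.002 -0.001;-0.2 0.025 -0.004 0 0.001 -0.002 -0.001;-0.2 0.025 0 0 0 0 0;-0.2 0 0 0 0 0 0' && python3 - <<'E'
from h import *
tcpdeck()
plan(*dpose(8,-2,-22),n=1)
snap('wrist','w21.png')
E
```

```text
clock: 22.82
position: [0.6026, 0.0349, 0.0685]
tool_rot: [[0.489, 0.215, 0.846], [-0.107, 0.977, -0.187], [-0.866, 0.001, 0.5]]
contact_force: [0.0, -0.1, -4.8]
opening: 0.0483
deck mm [ 9.  -2.4 -6.9] tool x,y in deck [[0.0, 0.002, -1.0], [-0.002, 1.0, 0.002]] F [ 0.  -0.1 -4.8] op 48.3 t 22.825 q [-0.02  0.11 -0.74  0.21 -0.1   0.17]
dist 0.015091661159842729 rot 0.15041648669585944 n 1
[ 0.0301  0.0007 -0.0019] [ 0.002  0.    -0.003]
```

View pics/w21.png

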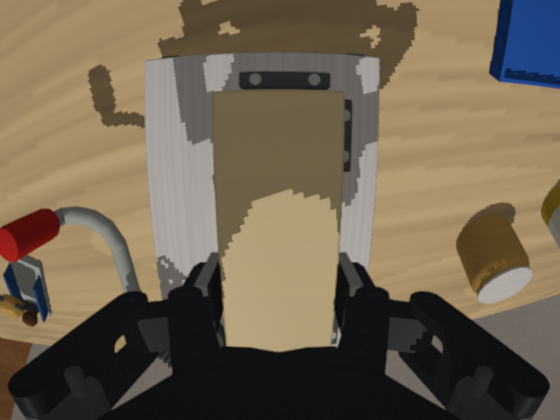

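Stop and fence are visible just beyond the stone's edges. I'll descend to touch the deck.

```bash
python3 -m handwheel '-0.2 0.02 0 -0.001 0.001 0 -0.002;-0.2 0.014 0 0 0 0 0;-0.2 0.008 0 0 0 0 0' && python3 -c "
from h import *
tcpdeck()"; python3 -m handwheel '-0.2 0.004 0 0 0 0 0;-0.2 0.003 0 0 0 0 0'&& python3 -c "
from h import *
tcpdeck()"
```

```text
clock: 23.25
position: [0.6135, 0.0327, 0.0509]
tool_rot: [[0.49, 0.217, 0.844], [-0.109, 0.976, -0.188], [-0.865, 0.0, 0.502]]
contact_force: [-50.3, 5.8, 64.2]
opening: 0.0488
deck mm [  9.7  -2.2 -27.7] tool x,y in deck [[0.002, 0.001, -1.0], [-0.001, 1.0, 0.001]] F [-50.3   5.8  64.2] op 48.8 t 23.25 q [-0.02  0.15 -0.74  0.16 -0.1   0.17]
clock: 23.5
position: [0.6134, 0.0327, 0.051]
tool_rot: [[0.491, 0.217, 0.844], [-0.11, 0.976, -0.187], [-0.864, -0.001, 0.503]]
contact_force: [-13.7, 1.0, 11.1]
opening: 0.0482
deck mm [  9.8  -2.2 -27.6] tool x,y in deck [[0.004, -0.0, -1.0], [-0.001, 1.0, -0.0]] F [-13.7   1.   11.1] op 48.2 t 23.5 q [-0.02  0.15 -0.74  0.16 -0.1   0.17]
```

Touched the deck. The force briefly reached about 80 N, so I'll use smaller steps. Now sliding down the slope to the stop.

```bash
python3 -m handwheel '-0.2 -0.0005 0 -0.005 0 0 0;-0.2 0 0 -0.003 0 0 0' && python3 -c "
from h import *
tcpdeck()"; python3 -m handwheel '-0.2 0 0 -0.003 0 0 0;-0.2 0 0 -0.002 0 0 0'&& python3 -c "
from h import *
tcpdeck()"
```

```text
clock: 23.75
position: [0.6102, 0.0336, 0.0499]
tool_rot: [[0.492, 0.216, 0.843], [-0.11, 0.976, -0.187], [-0.863, -0.001, 0.504]]
contact_force: [0.2, -0.3, -2.9]
opening: 0.0488
deck mm [  6.3  -2.  -26.9] tool x,y in deck [[0.005, 0.0, -1.0], [-0.001, 1.0, 0.0]] F [ 0.2 -0.3 -2.9] op 48.8 t 23.75 q [-0.02  0.15 -0.75  0.15 -0.1   0.17]
clock: 24.0
position: [0.6087, 0.034, 0.0485]
tool_rot: [[0.493, 0.217, 0.843], [-0.11, 0.976, -0.187], [-0.863, -0.001, 0.505]]
contact_force: [0.6, -0.5, -2.7]
opening: 0.0484
deck mm [  4.3  -2.  -27.3] tool x,y in deck [[0.006, 0.0, -1.0], [-0.001, 1.0, 0.0]] F [ 0.6 -0.5 -2.7] op 48.4 t 24.0 q [-0.02  0.15 -0.76  0.14 -0.1   0.17]
```

```bash
for i in 1 2; do :; done; python3 -m handwheel '-0.2 0 0 -0.003 0 0.006 0;-0.2 0 0 -0.002 0 0 0' && python3 -c "
from h import *
tcpdeck()"; python3 -m handwheel '-0.2 0 0 -0.003 0 0 0;-0.2 0 0 -0.002 0 0 0'&& python3 -c "
from h import *
tcpdeck()
snap('wrist','w22.png')"
```

```text
clock: 24.25
position: [0.6085, 0.0339, 0.0485]
tool_rot: [[0.492, 0.217, 0.843], [-0.11, 0.976, -0.188], [-0.864, -0.0, 0.504]]
contact_force: [2.2, -1.0, -1.9]
opening: 0.0488
deck mm [  4.1  -2.1 -27.2] tool x,y in deck [[0.004, -0.0, -1.0], [-0.0, 1.0, -0.0]] F [ 2.2 -1.  -1.9] op 48.8 t 24.25 q [-0.02  0.15 -0.76  0.15 -0.1   0.17]
clock: 24.5
position: [0.6085, 0.0339, 0.0488]
tool_rot: [[0.495, 0.218, 0.841], [-0.111, 0.976, -0.188], [-0.862, -0.0, 0.507]]
contact_force: [3.2, -1.3, -1.1]
opening: 0.0487
deck mm [  4.3  -2.1 -26.9] tool x,y in deck [[0.008, -0.0, -1.0], [0.0, 1.0, -0.0]] F [ 3.2 -1.3 -1.1] op 48.7 t 24.5 q [-0.02  0.15 -0.76  0.14 -0.1   0.17]
```

View pics/w22.png

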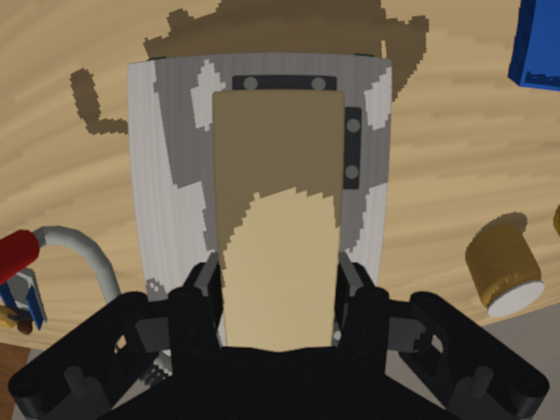

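The stop is reached: x stays at 4.2 and the uphill force is rising. Now the fence.

```bash
python3 -m handwheel '-0.2 0.001 0.003 0 0 0.006 0;-0.2 0.001 0.002 0 0 0.003 0' && python3 -c "
from h import *
tcpdeck()"; python3 -m handwheel '-0.2 0.001 0.003 0 0 0.003 0;-0.2 0.001 0.002 0 0 0.003 0'&& python3 -c "
from h import *
tcpdeck()"
```

```text
clock: 24.8
position: [0.6088, 0.0353, 0.0481]
tool_rot: [[0.488, 0.22, 0.845], [-0.112, 0.976, -0.189], [-0.866, -0.002, 0.501]]
contact_force: [-8.8, -4.8, 11.5]
opening: 0.0485
deck mm [  3.9  -0.7 -27.5] tool x,y in deck [[0.001, -0.003, -1.0], [0.0, 1.0, -0.003]] F [-8.8 -4.8 11.5] op 48.5 t 24.8 q [-0.02  0.15 -0.75  0.15 -0.1   0.18]
clock: 25.05
position: [0.6085, 0.0352, 0.0482]
tool_rot: [[0.483, 0.223, 0.847], [-0.117, 0.975, -0.19], [-0.868, -0.008, 0.497]]
contact_force: [-6.2, -3.9, 7.2]
opening: 0.0484
deck mm [  3.8  -0.9 -27.3] tool x,y in deck [[-0.004, -0.01, -1.0], [0.001, 1.0, -0.01]] F [-6.2 -3.9  7.2] op 48.4 t 25.05 q [-0.01  0.16 -0.74  0.16 -0.11  0.18]
```

Fence contact: y is held at −0.8 with about 4 N. Releasing.

```bash
python3 -m handwheel '0.3 0 0 0 0 0 0;0.5 0 0 0 0 0 0;0.6 0 0 0 0 0 0;0.6 0 0 0 0 0 0;0.6 -0.04 0 0 0 0 0;0.6 -0.1 0 0 0 0 0' && python3 - <<'E'
from h import *
tcpdeck()
s,im=snap('wrist','w23.png');import pickle;pickle.dump((s,im),open('w23.pkl','wb'))
E
```

```text
clock: 25.8
position: [0.571, 0.0447, 0.1047]
tool_rot: [[0.474, 0.221, 0.852], [-0.114, 0.975, -0.19], [-0.873, -0.007, 0.487]]
contact_force: [0.2, 0.5, -0.1]
opening: 0.0683
deck mm [-1.5  0.3 40.9] tool x,y in deck [[-0.015, -0.008, -1.0], [-0.0, 1.0, -0.008]] F [ 0.2  0.5 -0.1] op 68.3 t 25.8 q [ 0.01  0.01 -0.72  0.34 -0.12  0.2 ]
```

View pics/w23.png

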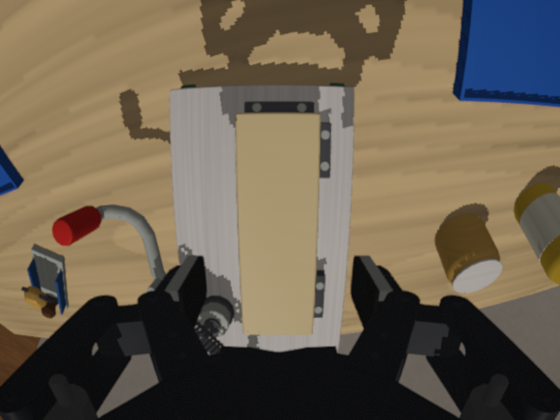

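```bash
cat >> h.py <<'E'
def stone_deck(s,im,mask):
    R=deckR(DYAW);P0=DK+R@np.array([0,0,.025])
    k=max(cv2.findContours(mask,cv2.RETR_EXTERNAL,cv2.CHAIN_APPROX_NONE)[0],key=cv2.contourArea)[:,0]
    X=(wcast(s,im,k,P0,R[:,2])-DK)@R*1e3
    print('px',k.min(0),k.max(0),'deck rect',cv2.minAreaRect(X[:,:2].astype(np.float32)))
E
python3 - <<'E'
from h import *
import pickle
s,im=pickle.load(open('w23.pkl','rb'));h=cv2.cvtColor(im['color'],cv2.COLOR_RGB2HSV)
m=cv2.inRange(h,(15,60,90),(35,255,255));m[:108]=0;m[:,:225]=0;m[:,330:]=0;m[340:]=0
m=cv2.morphologyEx(m,cv2.MORPH_OPEN,np.ones((5,5),np.uint8));stone_deck(s,im,m)
s,im=pickle.load(open('w8.pkl','rb'));c=im['color']
m=(c.max(2)<85).astype(np.uint8);m[:95]=0;m[:,:225]=0;m[:,325:]=0;m[305:]=0
m=cv2.morphologyEx(m,cv2.MORPH_OPEN,np.ones((25,25),np.uint8));stone_deck(s,im,m)
cv2.imwrite('pics/m8.png',m*255)
plan(*dpose(-10,-127,80,.76))
E
```

```text
px [235 113] [320 334] deck rect ((-1.4002304077148438, -0.6121864318847656), (50.24030685424805, 149.83978271484375), 89.8665771484375)
px [239  95] [311 301] deck rect ((-5.430755615234375, 0.015644073486328125), (49.52696990966797, 155.5169677734375), 89.43550872802734)
dist 0.13316442976966453 rot 43.520523393775505 n 5
[-0.013  -0.0514 -0.005 ] [-0.193 -0.002  0.001]
[-0.0131 -0.05   -0.0127] [-0.193 -0.002  0.001]
[-0.0132 -0.0475 -0.0201] [-0.193 -0.002  0.001]
[-0.0132 -0.0439 -0.0271] [-0.193 -0.002  0.001]
[-0.0133 -0.0393 -0.0334] [-0.193 -0.002  0.001]
```

The cream stone measures (−1.4, −0.6) mm on the deck, within the wrist camera's ±2 mm bias of home, and its angle is right. Now back to the knob.

```bash
python3 -m handwheel '0.3 -0.02 -0.04 -0.003 -0.15 -0.002 0.001;0.2 -0.013 -0.052 -0.011 -0.193 -0.002 0.001;0.2 -0.013 -0.05 -0.018 -0.193 -0.002 0.001;0.2 -0.013 -0.046 -0.025 -0.193 -0.002 0.001;0.2 -0.01 -0.042 -0.032 -0.193 -0.002 0.001;0.2 0 -0.02 -0.016 -0.04 0 0;0.2 0 0 0 0 0 0' && python3 - <<'E'
from h import *
tcpdeck()
snap('wrist','w24.png')
plan(*dpose(-12,-127,50,.77),n=2)
E
```

```text
clock: 26.72
position: [0.5178, -0.0861, 0.1423]
tool_rot: [[0.493, -0.441, 0.75], [-0.107, 0.824, 0.556], [-0.863, -0.355, 0.359]]
contact_force: [-0.0, 0.7, -0.7]
opening: 0.0516
deck mm [  -3.  -139.    85.2] tool x,y in deck [[0.006, 0.003, -1.0], [-0.706, 0.709, -0.002]] F [-0.   0.7 -0.7] op 51.6 t 26.725 q [-0.37 -0.17 -0.79  0.43  0.08 -0.91]
dist 0.03804572568064338 rot 0.8708120329179482 n 2
[0.0352 0.0144 0.0017] [0.009 0.004 0.001]
[0.0352 0.0144 0.0017] [0.009 0.004 0.001]
```

View pics/w24.png

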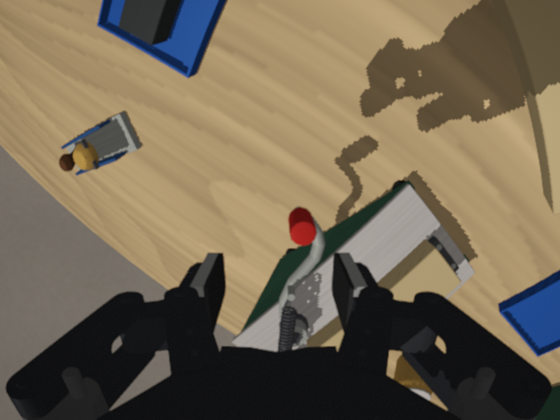

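```bash
python3 -m handwheel '0.2 0.02 0.015 0.002 0.009 0.004 0.001;0.2 0.035 0.014 0.002 0.009 0.004 0.001;0.2 0 0 0 0 0 0' && python3 - <<'E'
from h import *
tcpdeck()
snap('wrist','w25.png')
plan(*dpose(-12,-127,0,.77),n=3)
E
```

```text
clock: 27.15
position: [0.5265, -0.0725, 0.1116]
tool_rot: [[0.487, -0.433, 0.759], [-0.107, 0.833, 0.543], [-0.867, -0.346, 0.359]]
contact_force: [0.0, 0.8, -0.0]
opening: 0.0512
deck mm [ -13.6 -123.8   55.9] tool x,y in deck [[-0.002, 0.002, -1.0], [-0.696, 0.718, 0.003]] F [ 0.   0.8 -0. ] op 51.2 t 27.15 q [-0.32 -0.11 -0.83  0.34  0.05 -0.86]
dist 0.056512141977683616 rot 0.1101421696004973 n 3
[ 0.0376 -0.0019 -0.001 ] [-0.     0.    -0.001]
[ 0.0376 -0.0018 -0.001 ] [-0.     0.    -0.001]
[ 0.0376 -0.0018 -0.001 ] [-0.     0.    -0.001]
```

View pics/w25.png

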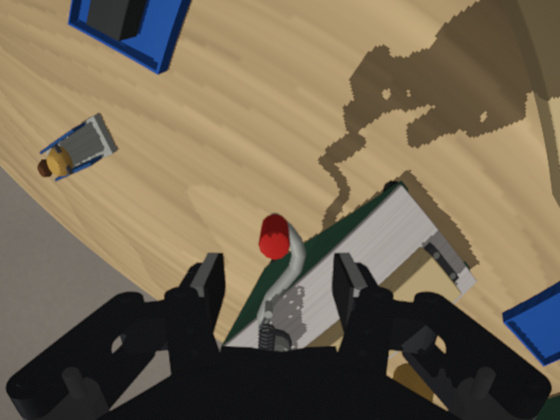

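```bash
python3 -m handwheel '0.2 0.037 -0.002 -0.001 0 0 0;0.2 0.037 -0.002 -0.001 0 0 0;0.2 0.037 -0.002 -0.001 0 0 0;0.2 0 0 0 0 0 0' && python3 -c "
from h import *
tcpdeck()"; python3 -m handwheel '-0.6 0 0 0 0 0 0;-0.95 0 0 0 0 0 0;-0.95 0 0 0 0 0 0;-0.95 0 0 0 0 0 0' 40; python3 - <<'E'
from h import *
tcpdeck()
snap('wrist','w26.png')
E
```

```text
clock: 27.7
position: [0.5563, -0.0807, 0.0658]
tool_rot: [[0.49, -0.434, 0.756], [-0.106, 0.831, 0.546], [-0.865, -0.348, 0.361]]
contact_force: [-0.3, 0.0, -0.1]
opening: 0.0515
deck mm [  -9.8 -125.3    0.8] tool x,y in deck [[0.002, 0.003, -1.0], [-0.697, 0.717, 0.001]] F [-0.3  0.  -0.1] op 51.5 t 27.7 q [-0.32  0.02 -0.85  0.18  0.05 -0.86]
clock: 28.2
position: [0.5556, -0.079, 0.0667]
tool_rot: [[0.491, -0.435, 0.755], [-0.104, 0.831, 0.547], [-0.865, -0.346, 0.363]]
contact_force: [6.9, -2.2, -10.0]
opening: 0.0166
deck mm [ -10.2 -123.8    2.1] tool x,y in deck [[0.002, 0.006, -1.0], [-0.698, 0.716, 0.003]] F [  6.9  -2.2 -10. ] op 16.6 t 28.2 q [-0.32  0.02 -0.85  0.18  0.05 -0.86]
```

View pics/w26.png

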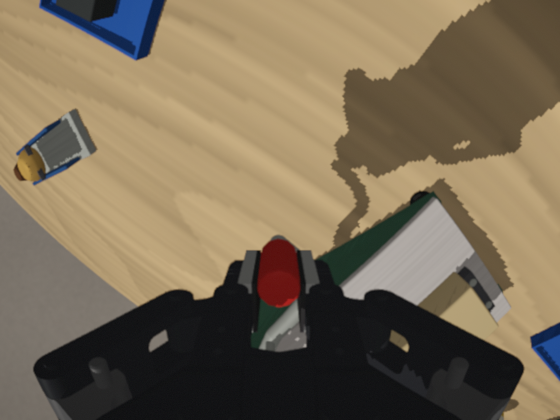

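Gripped. Swinging the arm in along the arc.

```bash
python3 -m handwheel '-0.95 0 0.018 0.001 0.1 0 0;-0.95 0 0.018 0.001 0.1 0 0;-0.95 0 0.018 0.001 0.1 0 0;-0.95 0 0.018 0.001 0.1 0 0;-0.95 0 0 0 0 0 0' && cat >> h.py <<'E'
def kang():
    s=arm.read_state();R=deckR(DYAW);k=R.T@(s['position']-DK)*1e3; print('angle',np.arctan2(k[1]+48,k[0]-70)%(2*np.pi)-np.pi,'r', np.hypot(k[1]+48,k[0]-70))
E
python3 -c "
from h import *
tcpdeck();kang()"
```

```text
clock: 28.88
position: [0.545, -0.0476, 0.0567]
tool_rot: [[0.491, -0.169, 0.855], [-0.108, 0.962, 0.253], [-0.865, -0.216, 0.453]]
contact_force: [5.0, 0.6, -7.4]
opening: 0.0167
deck mm [-30.  -95.5   2. ] tool x,y in deck [[0.003, 0.001, -1.0], [-0.433, 0.902, -0.0]] F [ 5.   0.6 -7.4] op 16.7 t 28.875 q [-0.24  0.01 -0.89  0.15  0.01 -0.47]
angle 0.4434316552619064 r 110.75025120917996
```

```bash
python3 -m handwheel '-0.95 0 0.018 0.001 0.1 0 0;-0.95 0 0.018 0.001 0.1 0 0;-0.95 0 0.018 0.001 0.1 0 0;-0.95 0 0.018 0.001 0.1 0 0;-0.95 0 0 0 0 0 0' && python3 -c "
from h import *
tcpdeck();kang()"
```

```text
clock: 29.5
position: [0.5441, -0.0106, 0.0515]
tool_rot: [[0.49, 0.111, 0.864], [-0.106, 0.992, -0.067], [-0.865, -0.059, 0.498]]
contact_force: [4.5, -0.2, -7.0]
opening: 0.017
deck mm [-40.4 -59.5   2. ] tool x,y in deck [[0.002, 0.003, -1.0], [-0.123, 0.992, 0.003]] F [ 4.5 -0.2 -7. ] op 17.0 t 29.5 q [-0.15  0.02 -0.9   0.13 -0.03 -0.06]
angle 0.10418977701786547 r 110.9870035496838
```

```bash
python3 -m handwheel '-0.95 0 0.015 0 0.09 0 0;-0.95 0 0.005 0 0.03 0 0;-0.95 0 0.003 0 0 0 0' && python3 -c "
from h import *
tcpdeck();kang()"
```

```text
clock: 29.88
position: [0.5463, 0.0016, 0.0512]
tool_rot: [[0.491, 0.194, 0.849], [-0.105, 0.981, -0.163], [-0.865, -0.009, 0.502]]
contact_force: [4.0, 0.4, -6.9]
opening: 0.0166
deck mm [-41.  -47.2   1.9] tool x,y in deck [[0.002, 0.005, -1.0], [-0.025, 1.0, 0.005]] F [ 4.   0.4 -6.9] op 16.6 t 29.875 q [-0.11  0.02 -0.89  0.13 -0.05  0.07]
angle -0.0070560061123536855 r 110.99362282873025
```

```bash
python3 -m handwheel '0 0 0 0 0 0 0;0.1 0 0 0 0 0 0;0.1 0 0 0 0 0 0;0.1 -0.03 0 0 0 0 0;0.1 -0.08 0 0 0 0 0;0.1 -0.1 0 -0.03 0 0 0;0.1 -0.05 0 -0.03 0 0 0;0.1 0 0 0 0 0 0' && python3 - <<'E'
from h import *
tcpdeck()
import pickle
s,im=snap('wrist','w27.png');pickle.dump((s,im),open('w27.pkl','wb'))
snap('scene','s27.png');snap('top','t27.png')
R=deckR(DYAW)
for a in(-.06,0,.06):
    k=np.array([70+114*np.cos(np.pi+a),-48+114*np.sin(np.pi+a),64]); print(a,wproj(s,im,[k/1e3@R.T+DK]))
E
```

```text
clock: 30.88
position: [0.4561, 0.019, 0.1541]
tool_rot: [[0.495, 0.195, 0.847], [-0.108, 0.981, -0.163], [-0.862, -0.01, 0.507]]
contact_force: [0.6, -0.4, 0.3]
opening: 0.0469
deck mm [-69.1 -49.8 137. ] tool x,y in deck [[0.008, 0.003, -1.0], [-0.026, 1.0, 0.003]] F [ 0.6 -0.4  0.3] op 46.9 t 30.875 q [-0.09 -0.32 -0.86  0.5  -0.06  0.09]
-0.06 [[288.12418726 240.7907558 ]]
0 [[279.72974613 240.36930651]]
0.06 [[271.31495729 240.40730247]]
```

View pics/w27.png

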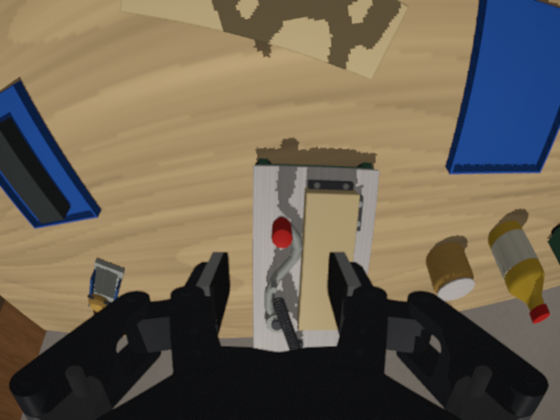

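View pics/s27.png

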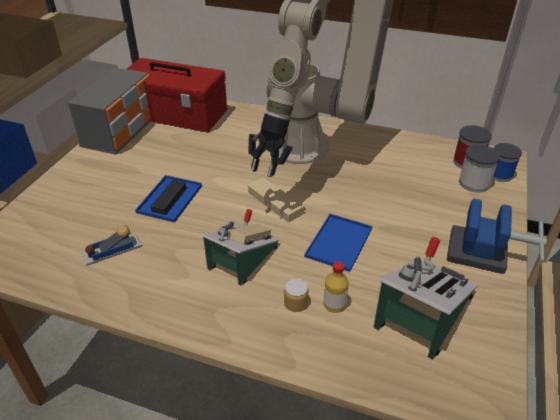

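```bash
python3 - <<'E'
from h import *
import pickle
R=deckR(DYAW)
s,im=pickle.load(open('w27.pkl','rb'));c=im['color']
cv2.imwrite('pics/w27c.png',cv2.resize(c[150:345,235:385,::-1],None,fx=3,fy=3,interpolation=cv2.INTER_CUBIC))
h=cv2.cvtColor(c,cv2.COLOR_RGB2HSV)
m=cv2.inRange(h,(15,60,90),(35,255,255));m[:187]=0;m[:,:297]=0;m[:,362:]=0;m[332:]=0
m=cv2.morphologyEx(m,cv2.MORPH_OPEN,np.ones((5,5),np.uint8));stone_deck(s,im,m)
s1,im1=pickle.load(open('w1.pkl','rb'))
P=(np.array([(192,133),(352,142),(172,551),(308,551)])+.5)/3-.5+[225,150]
X=(wcast(s1,im1,P,DK+R@np.array([0,0,.025]),R[:,2])-DK)@R*1e3;print('grey ref',X.round(1).tolist(),X.mean(0))
# knob red top
k=cv2.inRange(h,(0,190,150),(8,255,255))|cv2.inRange(h,(172,190,150),(180,255,255));y,x=np.nonzero(k[200:260,260:310]);print('knob bright px',x.mean()+260,y.mean()+200)
E
```

```text
px [298 192] [359 329] deck rect ((-2.3538436889648438, -1.3062267303466797), (51.55573272705078, 150.09378051757812), 89.05635833740234)
grey ref [[-76.1, -24.8, 25.0], [-75.4, 23.4, 25.0], [72.6, -23.9, 25.0], [72.3, 24.4, 25.0]] [-1.66569519 -0.23345082 25.        ]
knob bright px 281.61878453038673 240.0
```

View pics/w27c.png

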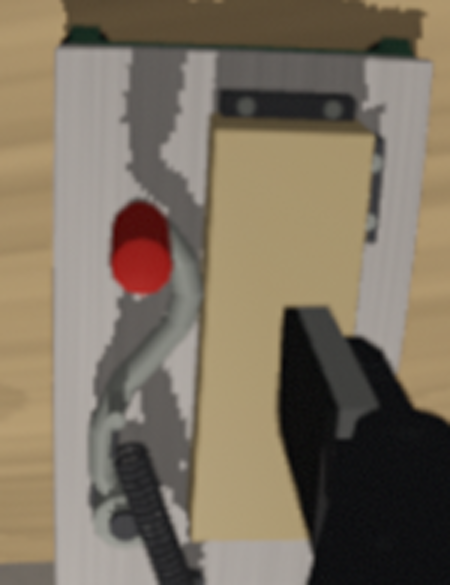

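```bash
python3 - <<'E'
from h import *
import pickle
R=deckR(DYAW);s,im=pickle.load(open('w27.pkl','rb'))
P=(np.array([(213,127),(372,133),(191,541),(307,541)])+.5)/3-.5+[235,150]
X=(wcast(s,im,P,DK+R@np.array([0,0,.025]),R[:,2])-DK)@R*1e3;print(X.round(1).tolist())
# bystanders moved? compare top
a=cv2.imread('pics/top0.png').astype(int);b=cv2.imread('pics/t27.png').astype(int);d=np.abs(a-b).sum(2)
for n,(x0,y0,x1,y1) in dict(bottle=(205,145,232,178),tin=(236,142,262,172),plane=(390,130,435,180)).items(): print(n,d[y0:y1,x0:x1].mean())
E
```

```text
[[-76.4, -25.2, 25.0], [-76.1, 24.2, 25.0], [73.7, -24.5, 25.0], [74.2, 17.7, 25.0]]
bottle 6.121212121212121
tin 7.93974358974359
plane 6.7924444444444445
```

The cream stone's edges match the grey stone's original seating to within 1 mm. The arm angle is about −0.01 rad and the bystanders haven't moved. Handing in.

```bash
python3 -c "
from station import arm
print(arm.hand_in())"
```

```text
the job is handed in; nothing more can be done
None
```

The stones are changed over and the job is handed in at about 31 s; no verdict was reported.

I drew the spring arm back by its knob until it stayed open, at about 0.76 rad. The grey stone now lies flat in the empty tray, about 6 mm off centre. I slid the cream stone against the stop and then the fence, feeling contact at both, then let it go. Last, I swung the arm back in on to it.

**Last checks:**
- **Cream stone:** its visible edges are within about 1 mm of where the grey stone's edges were at the start. Absolute wrist-camera readings put it 1–2 mm downhill of home, but the grey stone read the same when seated.
- **Spring arm:** it reads about −0.01 rad from the knob's position, with the bow seen on the stone. I could not measure its pressing force.
- **Bystanders:** the bottle, plane and tin show no change in the top view.

**What disagreed or went wrong:**
- **Fingertips:** they sit about 35 mm behind the stated TCP when shut, and 47 mm when open. My first close on the knob met nothing because of this; I corrected for it in every later move.
- **Contact force:** the wrist read about 80 N for a moment when the cream stone first touched the deck. That is under the 120 N wrist limit. I used smaller steps after that.

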